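# Tighten the gland nut between the cheeks of a pressure cell

## Robot

A 6-joint arm with a two-finger parallel gripper is mounted at the origin on a cart in front of the work surface, level with it; the furniture and walls round the work are solid. World frame = base frame: x ahead of the robot, y to its left, z up, the work surface at z = 0. Lengths are in m, angles in degrees, forces in N, time in s.
With the tool pointing down it reaches from about 0.35 to 0.95 m from the base axis. Payload 17.4 kg.
Tool frame: the origin (TCP) lies on the centre line of the jaws, within the pads' length; the fingertips stand 22 mm ahead of it and the grasp point (between the pads) lies 3 mm ahead of it (env.tip_reach is the distance from the TCP to the fingertips, in m); z points along the fingers, y is the direction in which the jaws open and shut (so a half turn about z gives the same grasp; the last joint's range is limited). The gripper opens to 93 mm and grips with 3 to 60 N. Pads are 15 mm wide; open, the fingers measure 128 mm over their backs; the gripper's body (75 mm by 188 mm) begins 65 mm behind the grasp point.
Start: joints at [61.719, 6.646, 82.598, -0, 90.757, -2.166], TCP at [0.297, 0.606, 0.241] pointing down, gripper open.
Joint ranges: [-162.19, 162.19], [-47.58, 125.68], [4.15, 143.07], [-65.23, 245.23], [0.69, 171.88], [-170.13, 170.13]. Speed limits (degrees/s): [108.29, 108.29, 127.2, 180, 180, 180].

## Interface

Orientations are given as a 3x3 rotation matrix whose columns are the frame's x, y, z axes.
In Python, from workcell import telemetry, eyes, env gives the robot as it stands. The module is installed in compiled form; this text tells all that it offers.
- The arm moves only by the tool jog_arm, never from a script. Its argument "rows" is a list of rows, each an object of numbers: "jaw": the finger opening in m, from 0 to 0.093; "x", "y", "z": the shift along the tool's x, y, z in m; "yaw": the turn about the tool's z in degrees. A call has 1 to 20 rows; each row shifts and turns the pose as measured when the row begins, along the tool's axes as they then stand; what a row does not reach is not made up. A row lasts 1/8 s, in which the tool goes at most 62.5 mm and 10.7 degrees, less where a joint would pass 70% of its speed; a pose out of reach is approached as far as the arm can. A call with a gripper value outside its range is refused whole. The fingers move at their own pace and stop on an object; "grip_force" is the grip in N (left out, the last holds). Time passes only in rows, so rows that do not move let the fingers close. It gives the time, the measured TCP pose, the force and the opening at its end, in the units of the state.
- telemetry.sense(): the state, without advancing time (a new reading comes with each control period).
- eyes.read_camera(name): name is "side" or "top" or "wrist"; returns the picture (400x640x3 uint8, blue, green, red); there is no depth.
- eyes.camera_params(name): a dict with "fx", "fy", "cx", "cy" (pixels), "k1" (the pictures are not rectified: a ray, as slopes to the right and down, at radius r is drawn at 1 + k1 r^2 times it, then the intrinsics apply), "xyz" and "orientation" of the camera in the world. Camera axes: x right, y up, looking along -z (the intrinsics and any distortion apply to the point x, -y, -z); pixel columns grow to the right and rows downward; lengths in m; the calibration is good to about 2 mm. A picture is of the moment at which its call begins: read the wrist's pose just before it. camera_params takes no time and is no camera call; for the wrist camera it gives the pose at the moment of the call.
- env.sign_off(): hands the job in, once; it reports no verdict.
The state is a dict: "t": time; "qpos": joint angles; "qvel": joint speeds; "effort": joint torques, N m; "ee_pos": TCP position; "ee_rot": TCP orientation; "contact_force": force on the tool from outside, world axes, zero at the start; "ft_torque": the same for the moment, N m; "grip_width": opening from 0.0 (shut) to 1.0 (fully open).
Only numpy, scipy, OpenCV 4.12 (cv2) and the standard library are available. Lean on these libraries where they do the work, as an engineer would, in place of code of your own. Each camera call takes 0.05 s, during which the arm holds its last target. There are 200 camera calls.

## Task

Tighten the big hexagon nut on top of the pressure cell with the ring spanner, clockwise seen from above, until it comes up firm against its stop. The two upright cheeks allow only a short swing, so after each stroke lift the spanner off the nut, swing it back, seat it fully down again and go on; keep the fingers off the cell and its nut. Then lay the spanner flat on the worktop clear of the cell, without disturbing the timer, the orange-capped bottle or the dropper bottle.

Things in the scene. Friction and masses are not known exactly. Their poses are not given: they have to be found in the camera images.
- cell: Bare metal pressure cell bolted to the worktop. Origin: on the nut's axis, at worktop level; z up. Base plate 10 mm thick, x -75 to +51 mm, y +-83 mm. A round housing (to 34 mm up) carries the nut; an 18 mm steel stub stands up through the nut to 58 mm. The spanner's handle points from the nut along the cell's -x, out between two cheeks, and can swing about 43 degrees to either side of -x.
- cheek_left (a point): Middle of the top of the left cheek (cell's +y side), 78 mm above the worktop. Each cheek is an upright aluminium plate, 10 mm thick, 30 mm long, radial to the nut: 60 to 90 mm from its axis, at 58 degrees from the cell's -x direction.
- cheek_right (a point): The same point of the right cheek (cell's -y side).
- nut_seat (a point): Centre of the flat shoulder under the nut, on the nut's axis, 34 mm above the worktop: the spanner's ring rests on it when fully seated (the spanner's origin then lies at this point).
- nut (a joint): Nut angle in rad, grows clockwise seen from above (tightening). The spanner fits when its handle is turned clockwise from the cell's -x by this value, plus or minus any multiple of 60 degrees. Starts between 0.42 and 0.8; hard stop at 2.62 (tight), so more than one stroke is needed. Stays where it is left; takes a steady 0.8 N m to turn (about 6 N at the grip).
- nut_top (a point): Centre of the nut's top face, 50 mm above the worktop. The nut is a steel hexagon, 36 mm across flats, 16 mm high, its top edges bevelled 1.8 mm.
- wrench: Loose steel ring spanner, about 0.3 kg, 233 mm long, lying flat on the worktop to the right of the cell. Origin: centre of the ring, on its underside; +x along the handle away from the ring, z up. Ring 58 mm outside, 20 mm high, with a hexagon hole right through, 38 mm across flats, one flat square to +x: it fits the nut in positions 60 degrees apart, with about 6 degrees of play each way.
- wrench_grip (a point): Middle of the spanner's handle 140 mm from the ring's centre, 10 mm above its underside: gripped within 20 mm of here, the fingers stay outside the cheeks. The handle is 20 mm wide and 18 mm thick, from 25 to 176 mm; a round boss (28 mm, 20 mm high) ends it at 190 mm.
- timer: White bench timer, 62 x 65 x 18 mm, lying on the worktop to the left in front of the cell; bystander. Origin at the centre of its underside.
- media_bottle: Clear bottle with an orange cap, 66 mm diameter, 139 mm high, standing behind the cell to the left; bystander. Origin at the centre of its underside.
- dropper: Brown dropper bottle, 33 mm diameter, 102 mm high, standing behind the cell; bystander. Origin at the centre of its underside.

How it is judged:
By the outcome, as a careful person would: the job done as asked, in the order asked, and still so for the second after the job is handed in, with the robot touching nothing.
It also fails if it takes over 72 s, if anything falls off the work surface, if the arm or the gripper's body presses on something with over 40 N, if the wrist force passes 120 N, or if a joint passes its speed limit or range.

## Working session

There is one attempt and no reset: what is moved stays moved. The work goes in short steps, Python scripts to look and compute and a tool call to move; the robot and the scene stay as the last step left them, time stands still between calls to the robot, and variables do not carry over. Pictures are saved under pics/ and viewed, about 8 in all and at most 12, crops included, and the job is handed in when it is done.

Besides the shell and the picture viewer there is one more tool, called after ">>>" as name([rows], argument=value, ...), one row to a line, values as JSON. jog_arm: Moves the arm, as the interface text tells. Its arguments: {"type":"object","properties":{"rows":{"type":"array","items":{"type":"object","properties":{"jaw":{"type":"number"},"x":{"type":"number"},"y":{"type":"number"},"z":{"type":"number"},"yaw":{"type":"number"}}}},"grip_force":{"type":"number"}},"required":["rows"]}

```bash
mkdir -p pics; cat > h.py <<'E'
import numpy as np, cv2
from workcell import telemetry, eyes, env
def shot(n,fn=None):
    p=eyes.camera_params(n); im=eyes.read_camera(n)
    if fn: cv2.imwrite('pics/'+fn,im)
    return p,im
def ray(p,u,v):
    K=np.array([[p['fx'],0,p['cx']],[0,p['fy'],p['cy']],[0,0,1]])
    q=np.array([(u-p['cx'])/p['fx'],(v-p['cy'])/p['fy']]);s=q.copy()
    for _ in range(20): s=q/(1+p['k1']*(s@s))
    R=np.array(p['orientation']).reshape(3,3)
    return np.array(p['xyz']),R@np.array([s[0],-s[1],-1])
def onz(p,u,v,z):
    o,d=ray(p,u,v); return o+d*(z-o[2])/d[2]
def proj(p,X):
    R=np.array(p['orientation']).reshape(3,3); c=R.T@(np.array(X)-np.array(p['xyz']))
    s=np.array([c[0],-c[1]])/-c[2]; s=s*(1+p['k1']*(s@s))
    return p['fx']*s[0]+p['cx'],p['fy']*s[1]+p['cy']
E
python3 - <<'E'
from h import *
np.set_printoptions(precision=4,suppress=True)
p,a=shot('top','t0.png');q,b=shot('side','s0.png')
for x in (p,q): print({k:np.round(v,3).tolist() for k,v in x.items()})
s=telemetry.sense();print(s['t'],s['ee_pos'],s['ee_rot'],s['contact_force'])
E
```

```text
{'fx': 387.031, 'fy': 387.031, 'cx': 323.156, 'cy': 206.113, 'k1': -0.018, 'xyz': [0.451, -0.212, 0.931], 'orientation': [[0.009, 0.997, -0.072], [-1.0, 0.009, -0.005], [-0.004, 0.072, 0.997]]}
{'fx': 416.677, 'fy': 416.677, 'cx': 317.949, 'cy': 204.101, 'k1': 0.0, 'xyz': [0.441, 0.453, 0.651], 'orientation': [[-0.991, 0.096, -0.095], [-0.135, -0.657, 0.742], [0.009, 0.747, 0.664]]}
0.1 [0.2971 0.6059 0.24  ] [[-0.8979  0.4402 -0.0005]
 [ 0.4402  0.8979 -0.0009]
 [ 0.0001 -0.001  -1.    ]] [-0.5814  0.3191 -0.8825]
```

View pics/t0.png

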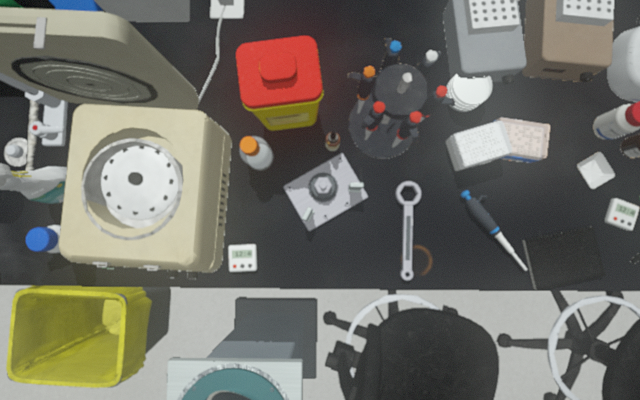

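View pics/s0.png

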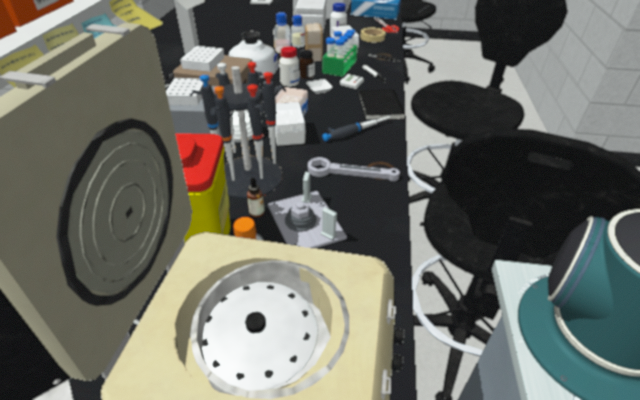

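The top view shows the spanner ring at about (408,193) and its boss at (407,272). The nut is at (322,187), the timer at (242,258), the orange cap at (248,145) and the dropper at (333,140). I'll enlarge the cell next.

```bash
python3 - <<'E'
from h import *
im=cv2.imread('pics/t0.png')
c=im[135:290,270:440];cv2.imwrite('pics/c0.png',cv2.resize(c,None,fx=4.5,fy=3.8 and 4.5 if 155*4.5<=600 else 3.8,interpolation=cv2.INTER_CUBIC))
p=eyes.camera_params('top')
for n,u,v,z in [('ring',408,193,.02),('boss',407,272,.02),('nut',322,187,.05),('timer',242,258,.018),('cap',248,145,.139),('drop',333,137,.1)]: print(n,onz(p,u,v,z).round(4))
E
```

```text
ring [ 0.5491 -0.4078  0.02  ]
boss [ 0.3639 -0.4044  0.02  ]
nut [ 0.558  -0.2044  0.05  ]
timer [ 0.3926 -0.0179  0.018 ]
cap [ 0.6337 -0.0505  0.139 ]
drop [ 0.6619 -0.2278  0.1   ]
```

View pics/c0.png

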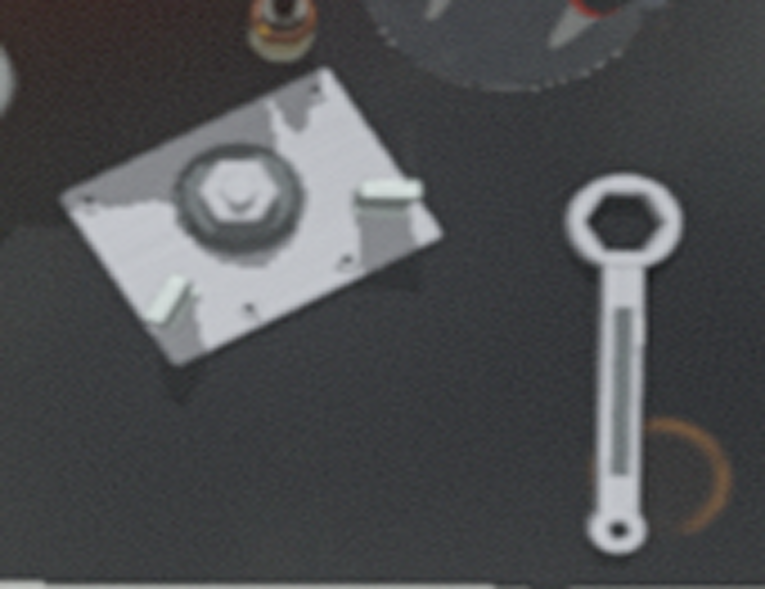

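The crop is scaled 4.5 across and 3.8 down. The plate corners are at crop (60,198), (327,67), (443,236) and (180,367). The cheek tops are at (168,300) and (390,188), the nut at (240,190), and the spanner lies almost along world -x.

```bash
python3 - <<'E'
from h import *
np.set_printoptions(precision=4,suppress=True)
p=eyes.camera_params('top')
f=lambda u,v,z: onz(p,270+u/4.5-.39,135+v/3.8-.37,z)[:2]
C=[f(*c,.01) for c in [(60,198),(327,67),(443,236),(180,367)]];print('plate',np.array(C))
# order: left-back? edges
for i in range(4):
    d=C[(i+1)%4]-C[i];print(np.linalg.norm(d),np.degrees(np.arctan2(d[1],d[0])))
n=f(240,190,.05);L=f(168,300,.078);R=f(390,188,.078);print('nut',n,'L',L,'R',R)
for X in(L,R): print(np.linalg.norm(X-n),np.degrees(np.arctan2(*(X-n)[::-1])))
print('axis from cheeks',((L+R)/2-n), np.degrees(np.arctan2(*((L+R)/2-n)[::-1])))
im=cv2.imread('pics/t0.png');g=im.min(2)[150:288,385:440]
m=(g>110).astype(np.uint8);cs,_=cv2.findContours(m,cv2.RETR_EXTERNAL,cv2.CHAIN_APPROX_NONE)
c=max(cs,key=cv2.contourArea)[:,0]+[385,150]
P=np.array([onz(p,u,v,.019)[:2] for u,v in c]);print('rect',cv2.minAreaRect(P.astype(np.float32)))
lo=P[:,0].min();print(P.min(0),P.max(0))
for x in(.4,.42,.44,.46,.48,.5):
    s=P[abs(P[:,0]-x)<.004][:,1];print(x,s.min(),s.max())
E
```

```text
plate [[ 0.5627 -0.1105]
 [ 0.6475 -0.2522]
 [ 0.5404 -0.3144]
 [ 0.4569 -0.1757]]
0.16515880555485885 -59.08226800695191
0.12388109493928406 -149.86739459242534
0.161902577500788 121.03711975261223
0.12421660671020851 31.636889548218633
nut [ 0.5634 -0.2065] L [ 0.4952 -0.172 ] R [ 0.5617 -0.2807]
0.07646024812705668 153.12387676530446
0.07412807831158964 -91.3581249274004
axis from cheeks [-0.035  -0.0198] -150.52368446885998
rect ((0.4616038203239441, -0.40881893038749695), (0.059277262538671494, 0.2327696532011032), 89.73957824707031)
[ 0.3452 -0.4389] [ 0.5779 -0.3795]
0.4 -0.4141507865712347 -0.3930225061988724
0.42 -0.4166129925497317 -0.39546334081327694
0.44 -0.4167495873797423 -0.3955656527499556
0.46 -0.41687485528647683 -0.39565999878922475
0.48 -0.41702013814432237 -0.3957699861651077
0.5 -0.4171531734154509 -0.39823174235425507
```

>>> jog_arm([
  {"z": -0.06,"jaw": 0.093},
  {"z": -0.06},
  {"z": -0.06},
  {"x": -0.032,"y": -0.0414},
  {"x": -0.032,"y": -0.0414},
  {"x": -0.032,"y": -0.0414},
  {"x": -0.032,"y": -0.0414},
  {"x": -0.032,"y": -0.0414},
  {"x": -0.0387,"y": -0.0367},
  {"x": -0.0387,"y": -0.0367},
  {"x": -0.0387,"y": -0.0367},
  {"x": -0.0387,"y": -0.0367},
  {"x": -0.0387,"y": -0.0367},
  {"x": -0.0387,"y": -0.0367},
  {"x": -0.0387,"y": -0.0367},
  {"x": -0.021,"y": -0.043},
  {"x": -0.021,"y": -0.043},
  {"x": -0.021,"y": -0.043},
  {"x": -0.021,"y": -0.043},
  {"x": -0.021,"y": -0.043},
])

```text
$.rows[0]: bad value
```

>>> jog_arm([
  {"z": -0.06,"jaw": 0.09},
  {"z": -0.06},
  {"z": -0.06},
  {"x": -0.032,"y": -0.0414},
  {"x": -0.032,"y": -0.0414},
  {"x": -0.032,"y": -0.0414},
  {"x": -0.032,"y": -0.0414},
  {"x": -0.032,"y": -0.0414},
  {"x": -0.0387,"y": -0.0367},
  {"x": -0.0387,"y": -0.0367},
  {"x": -0.0387,"y": -0.0367},
  {"x": -0.0387,"y": -0.0367},
  {"x": -0.0387,"y": -0.0367},
  {"x": -0.0387,"y": -0.0367},
  {"x": -0.0387,"y": -0.0367},
  {"x": -0.021,"y": -0.043},
  {"x": -0.021,"y": -0.043},
  {"x": -0.021,"y": -0.043},
  {"x": -0.021,"y": -0.043},
  {"x": -0.021,"y": -0.043},
])

```text
$.rows[0]: bad value
```

>>> jog_arm([
  {"x": 0.0,"y": 0.0,"z": -0.06,"yaw": 0.0,"jaw": 0.09},
])

```text
t: 0.22
ee_pos: [0.2965, 0.605, 0.2954]
ee_rot: [[-0.898, 0.44, -0.005], [0.44, 0.898, -0.009], [0.0, -0.01, -1.0]]
contact_force: [0.6, -0.1, -0.0]
grip_width: 0.973
```

Every row needs all five fields.

>>> jog_arm([
  {"x": 0,"y": 0,"z": -0.06,"yaw": 0,"jaw": 0.09},
  {"x": 0,"y": 0,"z": -0.06,"yaw": 0,"jaw": 0.09},
  {"x": -0.032,"y": -0.0414,"z": 0,"yaw": 0,"jaw": 0.09},
  {"x": -0.032,"y": -0.0414,"z": 0,"yaw": 0,"jaw": 0.09},
  {"x": -0.032,"y": -0.0414,"z": 0,"yaw": 0,"jaw": 0.09},
  {"x": -0.032,"y": -0.0414,"z": 0,"yaw": 0,"jaw": 0.09},
  {"x": -0.032,"y": -0.0414,"z": 0,"yaw": 0,"jaw": 0.09},
  {"x": -0.0387,"y": -0.0367,"z": 0,"yaw": 0,"jaw": 0.09},
  {"x": -0.0387,"y": -0.0367,"z": 0,"yaw": 0,"jaw": 0.09},
  {"x": -0.0387,"y": -0.0367,"z": 0,"yaw": 0,"jaw": 0.09},
  {"x": -0.0387,"y": -0.0367,"z": 0,"yaw": 0,"jaw": 0.09},
  {"x": -0.0387,"y": -0.0367,"z": 0,"yaw": 0,"jaw": 0.09},
  {"x": -0.0387,"y": -0.0367,"z": 0,"yaw": 0,"jaw": 0.09},
  {"x": -0.0387,"y": -0.0367,"z": 0,"yaw": 0,"jaw": 0.09},
  {"x": -0.021,"y": -0.043,"z": 0,"yaw": 0,"jaw": 0.09},
  {"x": -0.021,"y": -0.043,"z": 0,"yaw": 0,"jaw": 0.09},
  {"x": -0.021,"y": -0.043,"z": 0,"yaw": 0,"jaw": 0.09},
  {"x": -0.021,"y": -0.043,"z": 0,"yaw": 0,"jaw": 0.09},
  {"x": -0.021,"y": -0.043,"z": 0,"yaw": 0,"jaw": 0.09},
])

```text
t: 2.6
ee_pos: [0.4832, -0.264, 0.4232]
ee_rot: [[-0.9, 0.436, -0.005], [0.436, 0.9, -0.005], [0.002, -0.007, -1.0]]
contact_force: [1.4, 0.1, -0.6]
grip_width: 0.971
```

```bash
python3 - <<'E'
from h import *
p,a=shot('wrist','w0.png')
print({k:np.round(v,3).tolist() for k,v in p.items()})
s=telemetry.sense();print(s['t'],s['ee_pos'],s['qpos'])
print(proj(p,[.5634,-.2065,.05]))
E
```

```text
{'fx': 298.492, 'fy': 298.492, 'cx': 316.539, 'cy': 200.793, 'k1': -0.051, 'xyz': [0.409, -0.226, 0.569], 'orientation': [[0.435, -0.861, -0.265], [0.9, 0.414, 0.135], [-0.007, -0.297, 0.955]]}
2.65 [ 0.48295754 -0.26819081  0.42207445] [-31.44246792  -7.90727527  80.35185536  -0.51057596 107.7140877
 -95.62887295]
(np.float64(365.96892335072494), np.float64(184.18899348763415))
```

View pics/w0.png

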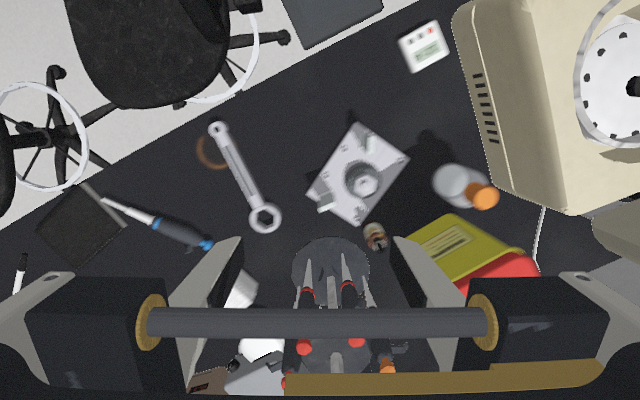

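The wrist view shows the nut at about (362,180) as predicted, with the spanner ring at (265,218) and its boss at (218,128). I'll turn the tool to match the handle and take the nut's hexagon from above.

>>> jog_arm([
  {"x": 0,"y": 0,"z": 0,"yaw": 10.6,"jaw": 0.09},
  {"x": 0,"y": 0,"z": 0,"yaw": 10.6,"jaw": 0.09},
  {"x": 0,"y": 0,"z": 0,"yaw": 10.6,"jaw": 0.09},
  {"x": 0,"y": 0,"z": 0,"yaw": 10.6,"jaw": 0.09},
  {"x": 0,"y": 0,"z": 0,"yaw": 10.6,"jaw": 0.09},
  {"x": 0,"y": 0,"z": 0,"yaw": 10.6,"jaw": 0.09},
  {"x": 0,"y": 0,"z": 0,"yaw": 10.6,"jaw": 0.09},
  {"x": 0,"y": 0,"z": 0,"yaw": 10.6,"jaw": 0.09},
  {"x": 0,"y": 0,"z": 0,"yaw": 10.6,"jaw": 0.09},
  {"x": 0,"y": 0,"z": 0,"yaw": 10.6,"jaw": 0.09},
  {"x": 0,"y": 0,"z": 0,"yaw": 10.6,"jaw": 0.09},
  {"x": 0,"y": 0,"z": 0,"yaw": 10.6,"jaw": 0.09},
  {"x": 0,"y": 0,"z": 0,"yaw": 10.6,"jaw": 0.09},
  {"x": 0,"y": 0,"z": 0,"yaw": 10.6,"jaw": 0.09},
  {"x": 0,"y": 0,"z": 0,"yaw": 5,"jaw": 0.09},
  {"x": 0,"y": 0,"z": 0.06,"yaw": 0,"jaw": 0.09},
  {"x": 0,"y": 0,"z": 0.06,"yaw": 0,"jaw": 0.09},
  {"x": 0,"y": 0,"z": 0,"yaw": 0,"jaw": 0.09},
  {"x": 0,"y": 0,"z": 0,"yaw": 0,"jaw": 0.09},
])

```text
t: 5.03
ee_pos: [0.4808, -0.2697, 0.2959]
ee_rot: [[0.999, -0.034, -0.013], [-0.034, -0.999, -0.002], [-0.013, 0.002, -1.0]]
contact_force: [0.3, -0.3, -0.3]
grip_width: 0.966
```

```bash
python3 - <<'E'
from h import *
p,a=shot('wrist','w1.png')
s=telemetry.sense();print(s['t'],s['ee_pos'],s['qpos'],np.degrees(np.arctan2(s['ee_rot'][1][0],s['ee_rot'][0][0])))
print(p['xyz'])
u,v=map(int,proj(p,[.563,-.207,.05]));print(u,v)
np.save('off.npy',[u-45,v-40]);cv2.imwrite('pics/w1c.png',cv2.resize(a[v-40:v+40,u-45:u+45],None,fx=7,fy=7,interpolation=cv2.INTER_CUBIC))
import pickle;pickle.dump(p,open('w1.pkl','wb'))
E
```

```text
5.075 [ 0.48081967 -0.26971243  0.29572846] [-31.69050481  -8.96774842  92.92249695  -0.49555767  96.64770807
  60.19621322] -1.9423578033286173
[ 0.56710915 -0.27190129  0.44044876]
264 108
```

View pics/w1c.png

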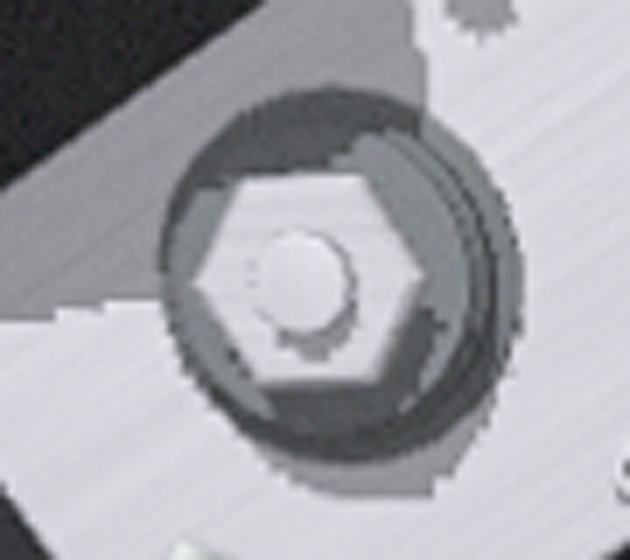

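This shows the nut hexagon clearly, with crop corners at (195,285), (240,177), (360,175), (424,278), (380,380) and (255,382).

```bash
python3 - <<'E'
from h import *
import pickle
np.set_printoptions(precision=4,suppress=True)
p=pickle.load(open('w1.pkl','rb'));off=np.load('off.npy')
V=np.array([onz(p,off[0]+u/7-.43,off[1]+v/7-.43,.049)[:2] for u,v in [(195,285),(240,177),(360,175),(424,278),(380,380),(255,382)]])
c=V.mean(0);d=V-c;print('c',c,np.linalg.norm(d,axis=1))
a=np.degrees(np.arctan2(d[:,1],d[:,0]));print(a,a%60)
# full image plate / handle: spanner mask
a=cv2.imread('pics/w1.png');
for n,X in [('ring',(.549,-.409,.02)),('boss',(.359,-.404,.02)),('cap',(.6337,-.05,.139)),('L',(.495,-.172,.078)),('R',(.5617,-.2807,.078))]: print(n,proj(p,X))
g=a.min(2);m=(g>105).astype(np.uint8);cs,_=cv2.findContours(m,cv2.RETR_EXTERNAL,cv2.CHAIN_APPROX_NONE)
for c in cs:
    if cv2.contourArea(c)>400:
        P=np.array([onz(p,u,v,.019)[:2] for u,v in c[:,0]]);print(cv2.minAreaRect(P.astype(np.float32)),cv2.boundingRect(c))
E
```

```text
c [ 0.5645 -0.205 ] [0.0206 0.0211 0.0206 0.0207 0.0213 0.0208]
[  90.0085   30.784   -30.931   -91.0689 -147.3515  146.932 ] [30.0085 30.784  29.069  28.9311 32.6485 26.932 ]
ring (np.float64(416.38369841719145), np.float64(114.3771543441222))
boss (np.float64(404.8492394684966), np.float64(240.78383514981834))
cap (np.float64(78.78363413286291), np.float64(42.06776763229581))
L (np.float64(237.0026985110565), np.float64(167.4615673476983))
R (np.float64(323.45313245580576), np.float64(108.03967229938752))
((0.13052749633789062, -0.2592754364013672), (0.6004571914672852, 0.19925346970558167), 88.11494445800781) (148, 311, 338, 85)
((0.27816200256347656, -0.1460462063550949), (0.05840395390987396, 0.09044919162988663), 72.00741577148438) (224, 270, 46, 38)
((0.2962418794631958, -0.24810032546520233), (0.06932103633880615, 0.1506178230047226), 47.98714828491211) (279, 258, 74, 51)
((0.23752373456954956, -0.7149310111999512), (0.41694018244743347, 0.1267377734184265), 51.113590240478516) (477, 250, 163, 117)
((0.2987651228904724, -0.06216520816087723), (0.11041747033596039, 0.20520979166030884), 14.951560974121094) (129, 236, 112, 72)
((0.3972054123878479, -0.02102694660425186), (0.06427927315235138, 0.0695410966873169), 3.2577099800109863) (132, 205, 51, 41)
((0.41274893283843994, -0.6871969699859619), (0.15281707048416138, 0.08042889833450317), 36.43917465209961) (543, 174, 61, 76)
((0.3971456289291382, -0.4273006319999695), (0.36613860726356506, 0.09738375246524811), 14.038849830627441) (393, 91, 73, 217)
((0.5486263632774353, -0.20358219742774963), (0.12198834121227264, 0.182613804936409), 30.550119400024414) (200, 40, 146, 142)
((0.6608083844184875, -0.6068334579467773), (0.08346543461084366, 0.21677400171756744), 8.522919654846191) (488, 0, 152, 69)
((0.3751315176486969, 0.14251558482646942), (0.24398304522037506, 0.6976109147071838), 69.09613037109375) (0, 0, 172, 384)
```

>>> jog_arm([
  {"x": -0.019,"y": 0.046,"z": 0,"yaw": 0,"jaw": 0.09},
  {"x": -0.019,"y": 0.046,"z": 0,"yaw": 0,"jaw": 0.09},
  {"x": -0.019,"y": 0.046,"z": 0,"yaw": 0,"jaw": 0.09},
  {"x": 0,"y": 0,"z": 0.05,"yaw": 0,"jaw": 0.09},
  {"x": 0,"y": 0,"z": 0.05,"yaw": 0,"jaw": 0.07},
  {"x": 0,"y": 0,"z": 0.05,"yaw": 0,"jaw": 0.06},
  {"x": 0,"y": 0,"z": 0.04,"yaw": 0,"jaw": 0.06},
  {"x": 0,"y": 0,"z": 0,"yaw": 0,"jaw": 0.06},
  {"x": 0,"y": 0,"z": 0,"yaw": 0,"jaw": 0.06},
])

```text
t: 6.2
ee_pos: [0.4228, -0.4188, 0.1269]
ee_rot: [[0.999, -0.033, 0.007], [-0.033, -0.999, -0.022], [0.007, 0.022, -1.0]]
contact_force: [0.3, -0.4, 0.1]
grip_width: 0.643
```

```bash
python3 - <<'E'
from h import *
p,a=shot('wrist','w2.png')
s=telemetry.sense();print(s['t'],s['ee_pos'],np.array(s['ee_rot']).round(4).tolist(), env.tip_reach)
print(p['xyz'],proj(p,[.549,-.409,.02]))
E
```

```text
6.25 [ 0.42276434 -0.41873387  0.12689004] [[0.9994, -0.0334, 0.0068], [-0.0332, -0.9992, -0.022], [0.0075, 0.0217, -0.9997]] 0.022
[ 0.50623207 -0.41804977  0.27311493] (np.float64(296.04677904174196), np.float64(53.87442885326564))
```

View pics/w2.png

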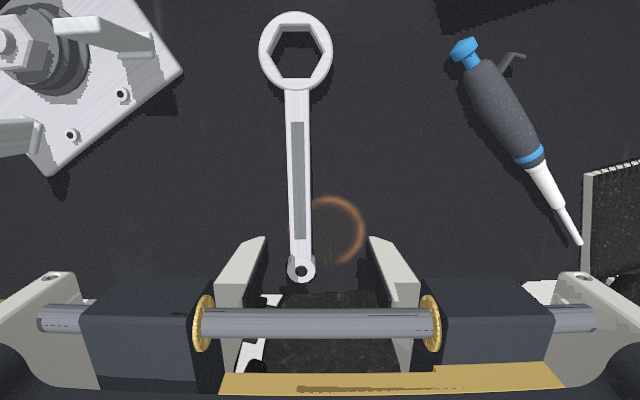

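The spanner ring is at (296,51) against a predicted (296,54), and the boss is at (301,269). The ring position agrees. The tool is about 12 mm to the right of the handle, so I'll correct that and go down.

>>> jog_arm([
  {"x": -0.003,"y": -0.008,"z": 0,"yaw": 0,"jaw": 0.06},
  {"x": -0.001,"y": -0.007,"z": 0.03,"yaw": 0,"jaw": 0.06},
  {"x": 0,"y": 0,"z": 0.04,"yaw": 0,"jaw": 0.06},
  {"x": 0,"y": 0,"z": 0.01,"yaw": 0,"jaw": 0.06},
  {"x": 0,"y": 0,"z": 0.002,"yaw": 0,"jaw": 0.06},
  {"x": 0,"y": 0,"z": 0,"yaw": 0,"jaw": 0.06},
])

```text
t: 7.0
ee_pos: [0.4227, -0.4066, 0.0532]
ee_rot: [[0.999, -0.033, 0.016], [-0.033, -0.999, -0.031], [0.017, 0.03, -0.999]]
contact_force: [-0.0, 1.1, -0.7]
grip_width: 0.651
```

```bash
python3 - <<'E'
from h import *
import json
a=cv2.imread('pics/w2.png')
s=telemetry.sense();print(s['t'],s['ee_pos'],np.array(s['ee_rot']).round(4).tolist(),s['contact_force'])
R=np.array(s['ee_rot']);
# camera in tool frame: w1,w2 consistency
p=eyes.camera_params('wrist');print('cam tool',R.T@(np.array(p['xyz'])-s['ee_pos']))
print('tgt tool',R.T@(np.array([.419,-.406,.026])-s['ee_pos']))
E
```

```text
7.0 [ 0.42265834 -0.40663034  0.05317974] [[0.9993, -0.0332, 0.0155], [-0.0327, -0.999, -0.0309], [0.0165, 0.0303, -0.9994]] [-0.03168664  1.09304842 -0.71025769]
cam tool [ 0.08446762 -0.00033956 -0.14559492]
tgt tool [-0.00412617 -0.00133236  0.02708724]
```

>>> jog_arm([
  {"x": -0.003,"y": -0.001,"z": 0.026,"yaw": 0,"jaw": 0.06},
  {"x": 0,"y": 0,"z": 0.002,"yaw": 0,"jaw": 0.06},
])

```text
t: 7.25
ee_pos: [0.4212, -0.4075, 0.0279]
ee_rot: [[0.999, -0.033, 0.018], [-0.033, -0.999, -0.034], [0.02, 0.033, -0.999]]
contact_force: [-0.6, 0.7, -0.4]
grip_width: 0.644
```

>>> jog_arm([
  {"x": 0,"y": 0,"z": 0.003,"yaw": 0,"jaw": 0.04},
  {"x": 0,"y": 0,"z": 0,"yaw": 0,"jaw": 0.005},
  {"x": 0,"y": 0,"z": 0,"yaw": 0,"jaw": 0.005},
  {"x": 0,"y": 0,"z": 0,"yaw": 0,"jaw": 0.005},
  {"x": 0,"y": 0,"z": 0,"yaw": 0,"jaw": 0.005},
  {"x": 0,"y": 0,"z": 0,"yaw": 0,"jaw": 0.005},
], grip_force=60)

```text
t: 8.0
ee_pos: [0.4225, -0.4087, 0.0285]
ee_rot: [[0.999, -0.033, 0.021], [-0.033, -0.999, -0.037], [0.022, 0.036, -0.999]]
contact_force: [0.3, -0.2, -1.2]
grip_width: 0.205
```

>>> jog_arm([
  {"x": 0,"y": 0,"z": -0.03,"yaw": 0,"jaw": 0.005},
  {"x": 0,"y": 0,"z": -0.05,"yaw": 0,"jaw": 0.005},
  {"x": 0,"y": 0,"z": -0.05,"yaw": 0,"jaw": 0.005},
  {"x": 0,"y": 0,"z": 0,"yaw": 0,"jaw": 0.005},
])

```text
t: 8.5
ee_pos: [0.4189, -0.4032, 0.1604]
ee_rot: [[0.999, -0.033, 0.018], [-0.033, -0.999, -0.034], [0.02, 0.033, -0.999]]
contact_force: [-0.3, 0.3, -2.9]
grip_width: 0.209
```

```bash
python3 - <<'E'
from h import *
p,a=shot('wrist','w3.png')
s=telemetry.sense();print(s['t'],s['ee_pos'],np.array(s['ee_rot']).round(4).tolist(),s['contact_force'],s['ft_torque'],s['grip_width'])
cv2.imwrite('pics/w3c.png',cv2.resize(a[0:250,180:440],None,fx=2.4,fy=2.4,interpolation=cv2.INTER_CUBIC))
E
```

```text
8.55 [ 0.41831933 -0.4025926   0.15782132] [[0.9993, -0.0334, 0.0162], [-0.0328, -0.999, -0.0317], [0.0172, 0.0311, -0.9994]] [ 0.64445552  0.69969289 -3.18779101] [ 0.03231888  0.25481101 -0.02322572] 0.21006110183364132
```

View pics/w3c.png

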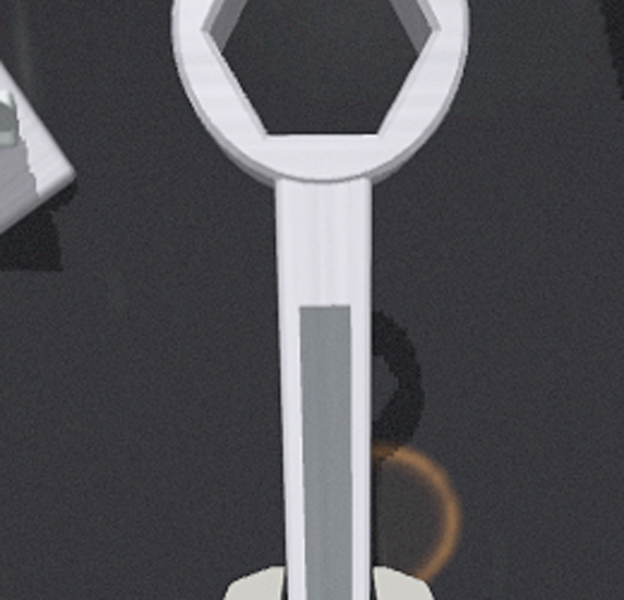

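The spanner is held. The near flat of the hexagon hole has crop corners (268,133) and (378,133), and its wide corners are at (205,30) and (438,27). I'll solve the ring's pose in the tool frame from these.

```bash
python3 - <<'E'
from h import *
np.set_printoptions(precision=4,suppress=True)
s=telemetry.sense();p=eyes.camera_params('wrist')
R=np.array(s['ee_rot']);t=np.array(s['ee_pos'])
f=lambda u,v:(180+u/2.4-.3,v/2.4-.3)
pts=[f(268,133),f(378,133),f(205,30),f(438,27),f(321,182)]
obj=np.array([[.019,.01097,.02],[.019,-.01097,.02],[0,.02194,.02],[0,-.02194,.02],[.029,0,.02]])
K=np.array([[p['fx'],0,p['cx']],[0,p['fy'],p['cy']],[0,0,1.]]);D=np.array([p['k1'],0,0,0])
Rc=np.array(p['orientation']).reshape(3,3)@np.diag([1,-1,-1])
# order sign: image-left = which side? tool frame x toward ring, wrench +x back to camera; try both
for sg in(1,-1):
    o=obj*[1,sg,1]
    ok,r,tv=cv2.solvePnP(o,np.array(pts),K,D,flags=cv2.SOLVEPNP_SQPNP)
    e=cv2.projectPoints(o,r,tv,K,D)[0][:,0]-pts
    W=R.T@Rc@cv2.Rodrigues(r)[0];o3=R.T@(np.array(p['xyz'])+Rc@tv[:,0]-t)
    print(sg,'origin tool',o3,'\n',W,np.abs(e).max())
# direct: rays to tool plane z=.0085 for near flat mid & centre
Rt=lambda u,v:(R.T@(ray(p,u,v)[0]-t),R.T@ray(p,u,v)[1])
for q in pts:
    for z in (.0085,.0145):
        a,d=Rt(*q);print((a+d*(z-a[2])/d[2]),end=' ')
    print()
E
```

```text
1 origin tool [ 0.1297 -0.002  -0.012 ] 
 [[-0.9921 -0.0063 -0.1254]
 [ 0.0044 -0.9999  0.0151]
 [-0.1255  0.0145  0.992 ]] 1.2745608819120804
-1 origin tool [ 0.1351 -0.0022  0.0232] 
 [[-0.9028  0.0152 -0.4297]
 [ 0.0007  0.9994  0.0337]
 [ 0.43    0.0301 -0.9023]] 0.8069523093452631
[ 0.1086 -0.0123  0.0085] [ 0.1096 -0.0127  0.0145] 
[0.1086 0.0095 0.0085] [0.1096 0.0099 0.0145] 
[ 0.1271 -0.024   0.0085] [ 0.1288 -0.0249  0.0145] 
[0.1277 0.0207 0.0085] [0.1294 0.0215 0.0145] 
[ 0.0995 -0.0018  0.0085] [ 0.1    -0.0019  0.0145]
```

>>> jog_arm([
  {"x": 0,"y": 0,"z": 0,"yaw": -10.5,"jaw": 0.005},
  {"x": 0,"y": 0,"z": 0,"yaw": -10.5,"jaw": 0.005},
  {"x": 0,"y": 0,"z": 0,"yaw": -10.5,"jaw": 0.005},
  {"x": 0,"y": 0,"z": 0,"yaw": -10.5,"jaw": 0.005},
  {"x": 0,"y": 0,"z": 0,"yaw": -10.5,"jaw": 0.005},
  {"x": 0,"y": 0,"z": 0,"yaw": -9,"jaw": 0.005},
  {"x": 0.038,"y": 0.01,"z": 0,"yaw": 0,"jaw": 0.005},
  {"x": 0.038,"y": 0.01,"z": 0,"yaw": 0,"jaw": 0.005},
  {"x": 0.025,"y": 0.007,"z": 0,"yaw": 0,"jaw": 0.005},
  {"x": 0,"y": 0,"z": 0,"yaw": 0,"jaw": 0.005},
])

```text
t: 9.8
ee_pos: [0.4871, -0.3209, 0.1348]
ee_rot: [[0.48, 0.877, -0.004], [0.877, -0.48, -0.014], [-0.014, 0.003, -1.0]]
contact_force: [0.5, 0.3, -2.3]
grip_width: 0.208
```

```bash
cat >> h.py <<'E'
NUT=np.array([.564,-.206]);RING=np.array([.1275,-.0015,.0285])
def rep(ax=None,zr=None):
    "ring pose now and tool-frame shift to put ring at the nut"
    s=telemetry.sense();R=np.array(s['ee_rot']);t=np.array(s['ee_pos']);r=t+R@RING
    a=np.degrees(np.arctan2(R[1,0],R[0,0]))
    print('t %.2f tcp'%s['t'],t.round(4),'ax %.2f'%a,'tilt',R[:2,2].round(4),'ring',r.round(4),'slopes x,y',R[2,:2].round(4),'F',np.round(s['contact_force'],1),'T',np.round(s['ft_torque'],2),'w',round(s['grip_width'],3))
    print('shift to nut (tool)',(R.T@np.r_[NUT-r[:2],0]).round(4))
    return s
E
python3 -c "
from h import *
rep()"
```

```text
t 9.80 tcp [ 0.4871 -0.3209  0.1348] ax 61.31 tilt [-0.004  -0.0139] ring [ 0.5468 -0.2087  0.1045] slopes x,y [-0.0141  0.0032] F [ 0.5  0.3 -2.3] T [-0.12  0.13  0.  ] w 0.208
shift to nut (tool) [ 0.0106  0.0137 -0.0001]
```

>>> jog_arm([
  {"x": 0.0108,"y": 0.011,"z": 0,"yaw": 1.3,"jaw": 0.005},
  {"x": 0,"y": 0,"z": 0,"yaw": 0,"jaw": 0.005},
])

```text
t: 10.05
ee_pos: [0.5007, -0.3168, 0.1316]
ee_rot: [[0.5, 0.866, -0.008], [0.866, -0.5, -0.012], [-0.014, -0.001, -1.0]]
contact_force: [-0.5, -0.1, -2.8]
grip_width: 0.206
```

```bash
python3 - <<'E'
from h import *
rep()
p,a=shot('wrist','w4.png')
print(proj(p,[*NUT,.05]),proj(p,[*NUT,.058]),proj(p,[*NUT,.034]))
cv2.imwrite('pics/w4c.png',cv2.resize(a[0:200,190:430],None,fx=3,fy=3,interpolation=cv2.INTER_CUBIC))
E
```

```text
t 10.05 tcp [ 0.5007 -0.3168  0.1316] ax 60.00 tilt [-0.0076 -0.0121] ring [ 0.5629 -0.206   0.1013] slopes x,y [-0.0143 -0.0006] F [-0.5 -0.1 -2.8] T [-0.09  0.17  0.03] w 0.206
shift to nut (tool) [ 0.0005  0.0009 -0.    ]
(np.float64(315.1749299436406), np.float64(40.8728496507899)) (np.float64(315.11833716817137), np.float64(38.481527017976674)) (np.float64(315.2763851409453), np.float64(45.16181160337359))
```

View pics/w4c.png

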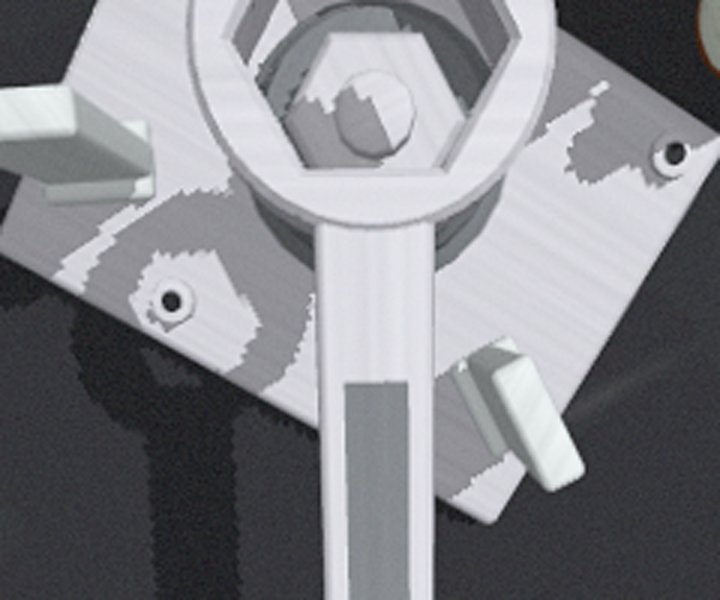

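The picture shows the stub at crop (375,113), which matches the prediction. The hole's wide corners at (228,40) and (522,40) are centred on the same column. The nut's far flat is parallel to the hole's. I'll lower the ring to just above the nut.

>>> jog_arm([
  {"x": 0.0005,"y": 0.0009,"z": 0.02,"yaw": 0,"jaw": 0.005},
  {"x": 0,"y": 0,"z": 0.02,"yaw": 0,"jaw": 0.005},
])

```text
t: 10.35
ee_pos: [0.5, -0.3184, 0.0897]
ee_rot: [[0.5, 0.866, -0.007], [0.866, -0.5, -0.013], [-0.015, 0.0, -1.0]]
contact_force: [-0.5, -0.3, -2.6]
grip_width: 0.208
```

```bash
python3 -c "
from h import *
rep()"
```

```text
t 10.35 tcp [ 0.5    -0.3184  0.0897] ax 59.97 tilt [-0.0072 -0.0129] ring [ 0.5623 -0.2077  0.0593] slopes x,y [-0.0148  0.0002] F [-0.5 -0.3 -2.6] T [-0.07  0.15  0.02] w 0.208
shift to nut (tool) [ 0.0023  0.0006 -0.    ]
```

>>> jog_arm([
  {"x": 0.0026,"y": 0.0007,"z": 0.004,"yaw": 0,"jaw": 0.005},
  {"x": 0.0005,"y": 0,"z": 0.006,"yaw": 0,"jaw": 0.005},
])

```text
t: 10.6
ee_pos: [0.5011, -0.3159, 0.0766]
ee_rot: [[0.501, 0.866, -0.01], [0.865, -0.501, -0.011], [-0.015, -0.003, -1.0]]
contact_force: [0.1, 0.6, -2.1]
grip_width: 0.206
```

```bash
python3 -c "
from h import *
rep()"
```

```text
t 10.60 tcp [ 0.5011 -0.3159  0.0766] ax 59.95 tilt [-0.0098 -0.0112] ring [ 0.5633 -0.2051  0.0462] slopes x,y [-0.0146 -0.0029] F [ 0.1  0.6 -2.1] T [-0.06  0.04 -0.07] w 0.206
shift to nut (tool) [-0.0004  0.001   0.    ]
```

>>> jog_arm([
  {"x": 0,"y": 0.0005,"z": 0.006,"yaw": 0,"jaw": 0.005},
  {"x": 0,"y": 0,"z": 0.006,"yaw": 0,"jaw": 0.005},
])

```text
t: 10.85
ee_pos: [0.5017, -0.3165, 0.0644]
ee_rot: [[0.501, 0.866, -0.009], [0.866, -0.501, -0.012], [-0.015, -0.002, -1.0]]
contact_force: [-1.0, -1.6, 1.1]
grip_width: 0.208
```

```bash
python3 -c "
from h import *
rep()"
```

```text
t 10.85 tcp [ 0.5017 -0.3165  0.0644] ax 59.96 tilt [-0.009  -0.0118] ring [ 0.564  -0.2057  0.034 ] slopes x,y [-0.0147 -0.0019] F [-1.  -1.6  1.1] T [-0.03  0.13 -0.02] w 0.208
shift to nut (tool) [-0.0003  0.0002  0.    ]
```

It is fully seated: the ring is at z 0.034 and the load has come off the wrist. I'll start the clockwise stroke about the nut axis.

>>> jog_arm([
  {"x": 0.0002,"y": -0.0089,"z": 0,"yaw": 4,"jaw": 0.005},
  {"x": 0.0002,"y": -0.0089,"z": 0,"yaw": 4,"jaw": 0.005},
  {"x": 0.0002,"y": -0.0089,"z": 0,"yaw": 4,"jaw": 0.005},
  {"x": 0.0002,"y": -0.0089,"z": 0,"yaw": 4,"jaw": 0.005},
])

```text
t: 11.35
ee_pos: [0.4745, -0.2952, 0.0652]
ee_rot: [[0.725, 0.689, -0.005], [0.689, -0.725, -0.014], [-0.013, 0.007, -1.0]]
contact_force: [1.5, -2.8, -1.7]
grip_width: 0.208
```

```bash
python3 -c "
from h import *
rep()"
```

```text
t 11.35 tcp [ 0.4745 -0.2952  0.0652] ax 43.54 tilt [-0.0049 -0.0139] ring [ 0.5657 -0.2067  0.035 ] slopes x,y [-0.0132  0.0067] F [ 1.5 -2.8 -1.7] T [-0.4  -0.26  0.46] w 0.208
shift to nut (tool) [-0.0007 -0.0017 -0.    ]
```

>>> jog_arm([
  {"x": 0,"y": -0.0097,"z": 0.0005,"yaw": 4,"jaw": 0.005},
  {"x": 0.0002,"y": -0.0092,"z": 0.0005,"yaw": 4,"jaw": 0.005},
  {"x": 0.0002,"y": -0.0089,"z": 0.0003,"yaw": 4,"jaw": 0.005},
  {"x": 0.0002,"y": -0.0089,"z": 0.0003,"yaw": 4,"jaw": 0.005},
  {"x": 0.0002,"y": -0.0089,"z": 0.0003,"yaw": 4,"jaw": 0.005},
])

```text
t: 11.98
ee_pos: [0.4489, -0.2591, 0.0646]
ee_rot: [[0.921, 0.391, -0.001], [0.39, -0.92, -0.02], [-0.009, 0.018, -1.0]]
contact_force: [-0.4, -2.6, -0.9]
grip_width: 0.21
```

```bash
python3 -c "
from h import *
rep()"
```

```text
t 11.97 tcp [ 0.4489 -0.2591  0.0646] ax 22.98 tilt [-0.0011 -0.0203] ring [ 0.5656 -0.2085  0.0349] slopes x,y [-0.009   0.0182] F [-0.4 -2.6 -0.9] T [-0.23  0.37  0.6 ] w 0.21
shift to nut (tool) [-0.0005 -0.003  -0.    ]
```

>>> jog_arm([
  {"x": 0,"y": -0.0099,"z": 0.0006,"yaw": 4,"jaw": 0.005},
  {"x": 0.0001,"y": -0.0097,"z": 0.0005,"yaw": 4,"jaw": 0.005},
  {"x": 0.0002,"y": -0.0092,"z": 0.0004,"yaw": 4,"jaw": 0.005},
  {"x": 0.0002,"y": -0.0089,"z": 0.0004,"yaw": 4,"jaw": 0.005},
  {"x": 0.0002,"y": -0.0089,"z": 0.0004,"yaw": 4,"jaw": 0.005},
])

```text
t: 12.6
ee_pos: [0.4371, -0.2151, 0.0632]
ee_rot: [[0.999, 0.043, 0.0], [0.043, -0.999, -0.026], [-0.001, 0.026, -1.0]]
contact_force: [-2.6, -2.1, 1.3]
grip_width: 0.208
```

```bash
python3 -c "
from h import *
rep()"
```

```text
t 12.60 tcp [ 0.4371 -0.2151  0.0632] ax 2.44 tilt [ 0.0003 -0.0262] ring [ 0.5644 -0.2089  0.0345] slopes x,y [-0.0008  0.0262] F [-2.6 -2.1  1.3] T [-0.17  0.52  0.61] w 0.208
shift to nut (tool) [-0.0003 -0.0029 -0.0001]
```

>>> jog_arm([
  {"x": 0,"y": -0.0099,"z": 0.0004,"yaw": 4,"jaw": 0.005},
  {"x": 0.0001,"y": -0.0097,"z": 0.0004,"yaw": 4,"jaw": 0.005},
  {"x": 0.0002,"y": -0.0079,"z": 0.0002,"yaw": 3,"jaw": 0.005},
])

```text
t: 12.98
ee_pos: [0.4377, -0.188, 0.0626]
ee_rot: [[0.988, -0.155, 0.0], [-0.154, -0.988, -0.03], [0.005, 0.029, -1.0]]
contact_force: [-3.9, -3.7, 1.2]
grip_width: 0.207
```

```bash
python3 -c "
from h import *
rep()"
```

```text
t 12.97 tcp [ 0.4377 -0.188   0.0626] ax -8.88 tilt [ 0.0005 -0.0296] ring [ 0.5639 -0.207   0.0347] slopes x,y [0.005  0.0292] F [-3.9 -3.7  1.2] T [-0.6   0.84  0.22] w 0.207
shift to nut (tool) [-0.0001 -0.001  -0.    ]
```

First stroke done at about 63° net. I'll back off within the play, then lift.

>>> jog_arm([
  {"x": 0,"y": 0.009,"z": -0.001,"yaw": -4,"jaw": 0.005},
  {"x": 0,"y": 0,"z": -0.014,"yaw": 0,"jaw": 0.005},
  {"x": 0,"y": 0,"z": -0.014,"yaw": 0,"jaw": 0.005},
])

```text
t: 13.35
ee_pos: [0.4368, -0.1956, 0.0928]
ee_rot: [[0.997, -0.083, 0.002], [-0.083, -0.996, -0.03], [0.005, 0.029, -1.0]]
contact_force: [-0.1, 0.2, -2.0]
grip_width: 0.208
```

```bash
python3 -c "
from h import *
rep()"
```

```text
t 13.35 tcp [ 0.4368 -0.1956  0.0928] ax -4.78 tilt [ 0.0022 -0.0297] ring [ 0.5641 -0.2055  0.0648] slopes x,y [0.0047 0.0294] F [-0.1  0.2 -2. ] T [ 0.01  0.22 -0.03] w 0.208
shift to nut (tool) [-0.0001  0.0005  0.    ]
```

>>> jog_arm([
  {"x": 0.0014,"y": 0.0177,"z": -0.002,"yaw": -8,"jaw": 0.005},
  {"x": 0.0014,"y": 0.0177,"z": -0.002,"yaw": -8,"jaw": 0.005},
  {"x": 0.0014,"y": 0.0177,"z": -0.001,"yaw": -8,"jaw": 0.005},
  {"x": 0.0014,"y": 0.0177,"z": -0.001,"yaw": -8,"jaw": 0.005},
])

```text
t: 13.85
ee_pos: [0.4521, -0.2655, 0.1049]
ee_rot: [[0.882, 0.472, 0.005], [0.472, -0.881, -0.032], [-0.011, 0.03, -0.999]]
contact_force: [0.1, -0.0, -1.5]
grip_width: 0.208
```

```bash
python3 -c "
from h import *
rep()"
```

```text
t 13.85 tcp [ 0.4521 -0.2655  0.1049] ax 28.14 tilt [ 0.0051 -0.0319] ring [ 0.564  -0.2049  0.075 ] slopes x,y [-0.0106  0.0305] F [ 0.1 -0.  -1.5] T [-0.03  0.21  0.05] w 0.208
shift to nut (tool) [-0.0005  0.001   0.    ]
```

>>> jog_arm([
  {"x": 0.0012,"y": 0.0182,"z": 0,"yaw": -8,"jaw": 0.005},
  {"x": 0.0014,"y": 0.0177,"z": 0,"yaw": -8,"jaw": 0.005},
  {"x": 0.0014,"y": 0.0177,"z": 0,"yaw": -8,"jaw": 0.005},
  {"x": 0.0006,"y": 0.01,"z": 0,"yaw": -4.5,"jaw": 0.005},
])

```text
t: 14.35
ee_pos: [0.4964, -0.314, 0.109]
ee_rot: [[0.537, 0.844, 0.006], [0.843, -0.536, -0.033], [-0.025, 0.023, -0.999]]
contact_force: [0.5, 0.9, -1.8]
grip_width: 0.211
```

```bash
python3 - <<'E'
from h import *
rep()
p,a=shot('wrist','w5.png')
print(proj(p,[*NUT,.05]),proj(p,[*NUT,.058]))
cv2.imwrite('pics/w5c.png',cv2.resize(a[0:200,190:430],None,fx=3,fy=3,interpolation=cv2.INTER_CUBIC))
E
```

```text
t 14.35 tcp [ 0.4964 -0.314   0.109 ] ax 57.52 tilt [ 0.0056 -0.0332] ring [ 0.5637 -0.2067  0.0773] slopes x,y [-0.025   0.0226] F [ 0.5  0.9 -1.8] T [-0.07  0.18  0.03] w 0.211
shift to nut (tool) [ 0.0007 -0.0001 -0.    ]
(np.float64(312.20074523996226), np.float64(32.23362163186499)) (np.float64(312.3243474553562), np.float64(29.31497116847956))
```

View pics/w5c.png

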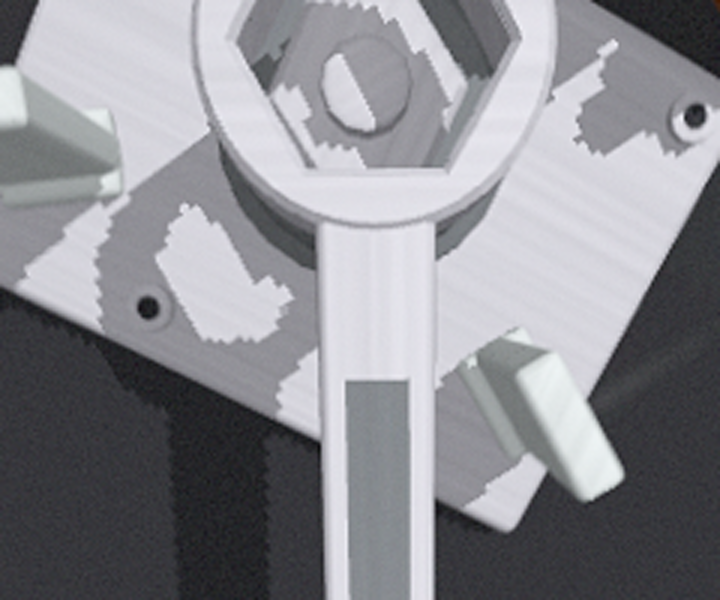

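The hole and nut look roughly parallel, and the stub is at crop (367,84) as predicted. I'll go down in steps and watch the force.

>>> jog_arm([
  {"x": 0.001,"y": 0,"z": 0.01,"yaw": 0,"jaw": 0.005},
  {"x": 0.0005,"y": 0,"z": 0.011,"yaw": 0,"jaw": 0.005},
])

```text
t: 14.65
ee_pos: [0.4978, -0.3137, 0.0877]
ee_rot: [[0.537, 0.844, 0.007], [0.843, -0.536, -0.034], [-0.025, 0.024, -0.999]]
contact_force: [0.8, -0.1, -2.6]
grip_width: 0.209
```

```bash
python3 -c "
from h import *
rep()"
```

```text
t 14.65 tcp [ 0.4978 -0.3137  0.0877] ax 57.52 tilt [ 0.0067 -0.0341] ring [ 0.5652 -0.2063  0.056 ] slopes x,y [-0.0252  0.0239] F [ 0.8 -0.1 -2.6] T [-0.08  0.13  0.04] w 0.209
shift to nut (tool) [-0.0004 -0.0012 -0.    ]
```

>>> jog_arm([
  {"x": -0.0004,"y": -0.0012,"z": 0.005,"yaw": 0,"jaw": 0.005},
  {"x": 0,"y": 0,"z": 0.005,"yaw": 0,"jaw": 0.005},
])

```text
t: 14.9
ee_pos: [0.4962, -0.3127, 0.0762]
ee_rot: [[0.538, 0.843, 0.006], [0.843, -0.538, -0.033], [-0.024, 0.023, -0.999]]
contact_force: [2.1, 3.0, -1.1]
grip_width: 0.209
```

```bash
python3 -c "
from h import *
rep()"
```

```text
t 14.90 tcp [ 0.4962 -0.3127  0.0762] ax 57.44 tilt [ 0.0063 -0.0325] ring [ 0.5637 -0.2054  0.0447] slopes x,y [-0.024   0.0228] F [ 2.1  3.  -1.1] T [ 0.57 -0.23  0.04] w 0.209
shift to nut (tool) [-0.0003  0.0006  0.    ]
```

>>> jog_arm([
  {"x": 0.0008,"y": 0.0002,"z": 0.006,"yaw": 0,"jaw": 0.005},
  {"x": 0.0003,"y": 0,"z": 0.006,"yaw": 0,"jaw": 0.005},
])

```text
t: 15.15
ee_pos: [0.4969, -0.3126, 0.0639]
ee_rot: [[0.538, 0.843, 0.006], [0.842, -0.538, -0.034], [-0.025, 0.023, -0.999]]
contact_force: [-2.8, -2.3, 1.7]
grip_width: 0.209
```

```bash
python3 -c "
from h import *
rep()"
```

```text
t 15.15 tcp [ 0.4969 -0.3126  0.0639] ax 57.42 tilt [ 0.0063 -0.0335] ring [ 0.5645 -0.2053  0.0322] slopes x,y [-0.0249  0.0233] F [-2.8 -2.3  1.7] T [0.02 0.41 0.14] w 0.209
shift to nut (tool) [-0.0008 -0.      0.    ]
```

Fully seated again. On to the second stroke.

>>> jog_arm([
  {"x": -0.0005,"y": -0.0092,"z": 0,"yaw": 4,"jaw": 0.005},
  {"x": 0.0002,"y": -0.0092,"z": 0,"yaw": 4,"jaw": 0.005},
  {"x": 0.0002,"y": -0.0092,"z": 0,"yaw": 4,"jaw": 0.005},
  {"x": 0.0002,"y": -0.0092,"z": 0,"yaw": 4,"jaw": 0.005},
  {"x": 0.0002,"y": -0.0092,"z": 0,"yaw": 4,"jaw": 0.005},
  {"x": 0.0002,"y": -0.0092,"z": 0.0003,"yaw": 4,"jaw": 0.005},
])

```text
t: 15.9
ee_pos: [0.4584, -0.2767, 0.063]
ee_rot: [[0.841, 0.54, 0.012], [0.54, -0.84, -0.039], [-0.011, 0.04, -0.999]]
contact_force: [1.2, -2.1, 0.4]
grip_width: 0.204
```

```bash
python3 -c "
from h import *
rep()"
```

```text
t 15.90 tcp [ 0.4584 -0.2767  0.063 ] ax 32.72 tilt [ 0.0124 -0.0393] ring [ 0.5652 -0.2077  0.0331] slopes x,y [-0.0108  0.0398] F [ 1.2 -2.1  0.4] T [-0.02 -0.11  0.6 ] w 0.204
shift to nut (tool) [-0.0001 -0.0021 -0.0001]
```

>>> jog_arm([
  {"x": 0.0002,"y": -0.0096,"z": 0,"yaw": 4,"jaw": 0.005},
  {"x": 0.0002,"y": -0.0096,"z": 0,"yaw": 4,"jaw": 0.005},
  {"x": 0.0002,"y": -0.0092,"z": 0.0003,"yaw": 4,"jaw": 0.005},
  {"x": 0.0002,"y": -0.0092,"z": 0.0003,"yaw": 4,"jaw": 0.005},
  {"x": 0.0002,"y": -0.0092,"z": 0.0003,"yaw": 4,"jaw": 0.005},
  {"x": 0.0002,"y": -0.0092,"z": 0.0003,"yaw": 4,"jaw": 0.005},
  {"x": 0.0002,"y": -0.0092,"z": 0.0003,"yaw": 4,"jaw": 0.005},
])

```text
t: 16.77
ee_pos: [0.4367, -0.2183, 0.0609]
ee_rot: [[0.998, 0.068, 0.015], [0.068, -0.996, -0.049], [0.011, 0.05, -0.999]]
contact_force: [-4.1, -3.1, 4.4]
grip_width: 0.211
```

```bash
python3 -c "
from h import *
rep()"
```

```text
t 16.77 tcp [ 0.4367 -0.2183  0.0609] ax 3.91 tilt [ 0.0146 -0.0494] ring [ 0.5642 -0.2095  0.0338] slopes x,y [0.0112 0.0503] F [-4.1 -3.1  4.4] T [-0.06  0.76  0.68] w 0.211
shift to nut (tool) [ 0.     -0.0035 -0.0002]
```

>>> jog_arm([
  {"x": 0.0002,"y": -0.0096,"z": -0.0002,"yaw": 4,"jaw": 0.005},
  {"x": 0.0002,"y": -0.0094,"z": -0.0002,"yaw": 4,"jaw": 0.005},
])

```text
t: 17.02
ee_pos: [0.436, -0.1997, 0.0609]
ee_rot: [[0.997, -0.076, 0.014], [-0.075, -0.996, -0.052], [0.018, 0.051, -0.999]]
contact_force: [-2.9, -3.0, 2.8]
grip_width: 0.21
```

```bash
python3 -c "
from h import *
rep()"
```

```text
t 17.02 tcp [ 0.436  -0.1997  0.0609] ax -4.31 tilt [ 0.0139 -0.0518] ring [ 0.5637 -0.2093  0.0347] slopes x,y [0.0178 0.0506] F [-2.9 -3.   2.8] T [-0.06  0.68  0.7 ] w 0.21
shift to nut (tool) [ 0.0001 -0.0033 -0.0002]
```

>>> jog_arm([
  {"x": 0.0002,"y": -0.0075,"z": -0.0002,"yaw": 3,"jaw": 0.005},
])

```text
t: 17.15
ee_pos: [0.4365, -0.1923, 0.061]
ee_rot: [[0.991, -0.13, 0.013], [-0.129, -0.99, -0.053], [0.02, 0.051, -0.999]]
contact_force: [-4.3, -2.9, 3.7]
grip_width: 0.209
```

>>> jog_arm([
  {"x": 0.0002,"y": -0.0075,"z": -0.0002,"yaw": 3,"jaw": 0.005},
])

```text
t: 17.27
ee_pos: [0.4375, -0.1851, 0.061]
ee_rot: [[0.983, -0.183, 0.013], [-0.182, -0.982, -0.054], [0.022, 0.051, -0.998]]
contact_force: [-4.6, -3.9, 3.3]
grip_width: 0.209
```

```bash
python3 -c "
from h import *
rep()"
```

```text
t 17.27 tcp [ 0.4375 -0.1851  0.061 ] ax -10.47 tilt [ 0.0128 -0.054 ] ring [ 0.5634 -0.2083  0.0353] slopes x,y [0.0224 0.0507] F [-4.6 -3.9  3.3] T [-0.08  0.81  0.54] w 0.209
shift to nut (tool) [ 0.0001 -0.0024 -0.0001]
```

>>> jog_arm([
  {"x": 0,"y": -0.005,"z": -0.0002,"yaw": 1.5,"jaw": 0.005},
])

```text
t: 17.4
ee_pos: [0.4382, -0.1808, 0.0611]
ee_rot: [[0.978, -0.209, 0.012], [-0.208, -0.976, -0.056], [0.024, 0.052, -0.998]]
contact_force: [-3.3, -11.4, 0.5]
grip_width: 0.21
```

```bash
python3 -c "
from h import *
rep()
shot('top','t1.png')
im=cv2.imread('pics/t1.png')[135:290,270:440];cv2.imwrite('pics/t1c.png',cv2.resize(im,None,fx=3.8,fy=3.8,interpolation=cv2.INTER_CUBIC))"
```

```text
t 17.40 tcp [ 0.4382 -0.1808  0.0611] ax -12.02 tilt [ 0.0125 -0.0561] ring [ 0.5636 -0.2074  0.0357] slopes x,y [0.0239 0.0523] F [ -3.3 -11.4   0.5] T [-1.51  0.73  0.43] w 0.21
shift to nut (tool) [ 0.0001 -0.0015 -0.0001]
```

View pics/t1c.png

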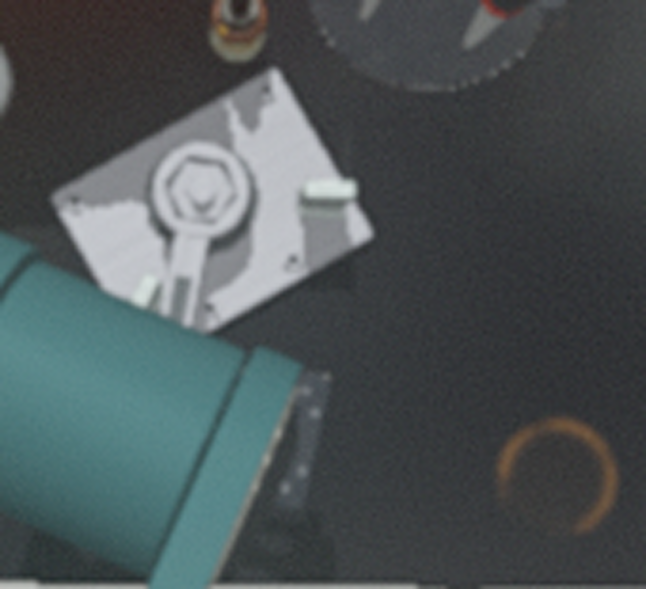

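The force jumped to 11 N at about 12° past. That could be the stop or the cheek, since in the picture the handle passes close to the left cheek. To settle it I'll lift, swing back 60°, reseat and feel for the stop well away from the cheeks.

>>> jog_arm([
  {"x": 0,"y": 0.012,"z": -0.001,"yaw": -5,"jaw": 0.005},
  {"x": 0,"y": 0,"z": -0.016,"yaw": 0,"jaw": 0.005},
  {"x": 0,"y": 0,"z": -0.018,"yaw": 0,"jaw": 0.005},
])

```text
t: 17.82
ee_pos: [0.4376, -0.1902, 0.0967]
ee_rot: [[0.993, -0.121, 0.019], [-0.12, -0.991, -0.056], [0.026, 0.053, -0.998]]
contact_force: [20.5, -1.4, -11.8]
grip_width: 0.21
```

```bash
python3 -c "
from h import *
rep()"
```

```text
t 17.82 tcp [ 0.4376 -0.1902  0.0967] ax -6.87 tilt [ 0.019  -0.0561] ring [ 0.5648 -0.2056  0.0714] slopes x,y [0.0257 0.0534] F [ 20.5  -1.4 -11.8] T [-0.08 -3.01  0.46] w 0.21
shift to nut (tool) [-0.0008  0.0005  0.    ]
```

```bash
python3 - <<'E'
from h import *
p,a=shot('wrist','w6.png')
q,b=shot('side','s6.png');rep()
l=cv2.resize(a[0:260,170:470],None,fx=1.45,fy=2,interpolation=cv2.INTER_CUBIC)
l=cv2.resize(a[0:260,170:470],(400,347));r=cv2.resize(b[120:280,240:424],(400,347),interpolation=cv2.INTER_CUBIC)
cv2.imwrite('pics/m6.png',np.hstack([l,r]))
E
```

```text
t 17.93 tcp [ 0.4373 -0.1903  0.098 ] ax -6.87 tilt [ 0.0184 -0.0568] ring [ 0.5645 -0.2057  0.0726] slopes x,y [0.0251 0.0542] F [ 3.4  1.2 -3.1] T [ 0.42 -0.35  0.3 ] w 0.208
shift to nut (tool) [-0.0005  0.0004  0.    ]
```

View pics/m6.png

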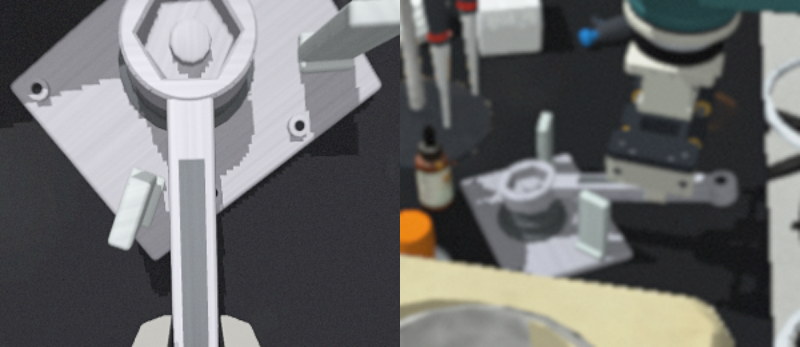

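The picture shows the ring has drooped in the grip by about 30 mm, because it jammed on the nut during the lift. I'll press back down to level it on the nut, then regrip deeper for a stronger hold.

>>> jog_arm([
  {"x": 0,"y": 0,"z": 0.01,"yaw": 0,"jaw": 0.005},
  {"x": 0,"y": 0,"z": 0.01,"yaw": 0,"jaw": 0.005},
])

```text
t: 18.18
ee_pos: [0.4356, -0.1913, 0.0766]
ee_rot: [[0.993, -0.12, 0.013], [-0.12, -0.991, -0.056], [0.02, 0.054, -0.998]]
contact_force: [-8.9, 2.9, 3.0]
grip_width: 0.211
```

```bash
python3 -c "
from h import *
rep()"
```

```text
t 18.18 tcp [ 0.4356 -0.1913  0.0766] ax -6.87 tilt [ 0.0131 -0.0563] ring [ 0.5627 -0.2066  0.0506] slopes x,y [0.0198 0.0543] F [-8.9  2.9  3. ] T [0.48 1.36 0.25] w 0.211
shift to nut (tool) [ 0.0012 -0.0008 -0.    ]
```

>>> jog_arm([
  {"x": -0.002,"y": 0,"z": 0.007,"yaw": 0,"jaw": 0.005},
  {"x": 0,"y": 0,"z": 0.006,"yaw": 0,"jaw": 0.005},
])

```text
t: 18.42
ee_pos: [0.4335, -0.1917, 0.0619]
ee_rot: [[0.993, -0.12, 0.013], [-0.12, -0.991, -0.056], [0.019, 0.054, -0.998]]
contact_force: [-5.0, 1.3, 2.9]
grip_width: 0.208
```

```bash
python3 -c "
from h import *
rep()"
```

```text
t 18.43 tcp [ 0.4335 -0.1917  0.0619] ax -6.86 tilt [ 0.0128 -0.0559] ring [ 0.5606 -0.207   0.0359] slopes x,y [0.0195 0.054 ] F [-5.   1.3  2.9] T [0.44 0.53 0.27] w 0.208
shift to nut (tool) [ 0.0033 -0.0014 -0.    ]
```

>>> jog_arm([
  {"x": 0,"y": 0,"z": 0,"yaw": 0,"jaw": 0.06},
  {"x": 0,"y": 0,"z": 0,"yaw": 0,"jaw": 0.06},
  {"x": 0,"y": 0,"z": 0,"yaw": 0,"jaw": 0.06},
  {"x": 0,"y": 0,"z": -0.05,"yaw": 0,"jaw": 0.06},
  {"x": 0,"y": 0,"z": -0.05,"yaw": 0,"jaw": 0.06},
])

```text
t: 19.05
ee_pos: [0.4306, -0.1857, 0.1605]
ee_rot: [[0.993, -0.121, 0.006], [-0.12, -0.991, -0.054], [0.013, 0.053, -0.999]]
contact_force: [0.0, 0.7, -0.1]
grip_width: 0.638
```

```bash
python3 -c "
from h import *
rep()"
```

```text
t 19.05 tcp [ 0.4306 -0.1857  0.1605] ax -6.91 tilt [ 0.0064 -0.054 ] ring [ 0.5575 -0.2011  0.1336] slopes x,y [0.0128 0.0528] F [ 0.   0.7 -0.1] T [0.06 0.16 0.02] w 0.638
shift to nut (tool) [0.007  0.0041 0.0003]
```

>>> jog_arm([
  {"x": 0,"y": -0.05,"z": 0,"yaw": 0,"jaw": 0.06},
  {"x": 0,"y": -0.05,"z": 0,"yaw": 0,"jaw": 0.06},
])

```text
t: 19.3
ee_pos: [0.4442, -0.0872, 0.1602]
ee_rot: [[0.992, -0.127, 0.013], [-0.126, -0.99, -0.057], [0.02, 0.055, -0.998]]
contact_force: [0.1, 1.0, -0.3]
grip_width: 0.647
```

```bash
python3 -c "
from h import *
rep()"
```

```text
t 19.30 tcp [ 0.4442 -0.0872  0.1602] ax -7.22 tilt [ 0.0132 -0.0569] ring [ 0.5713 -0.1033  0.1343] slopes x,y [0.0203 0.0547] F [ 0.1  1.  -0.3] T [0.07 0.13 0.04] w 0.647
shift to nut (tool) [0.0057 0.1026 0.0057]
```

>>> jog_arm([
  {"x": 0,"y": 0.05,"z": 0,"yaw": 0,"jaw": 0.06},
  {"x": 0,"y": 0.05,"z": 0,"yaw": 0,"jaw": 0.06},
])

```text
t: 19.55
ee_pos: [0.4347, -0.1791, 0.1668]
ee_rot: [[0.994, -0.108, 0.017], [-0.107, -0.993, -0.057], [0.023, 0.054, -0.998]]
contact_force: [-0.0, 0.4, -0.3]
grip_width: 0.649
```

>>> jog_arm([
  {"x": 0,"y": 0,"z": 0,"yaw": -10.5,"jaw": 0.06},
  {"x": 0,"y": 0,"z": 0,"yaw": -10.5,"jaw": 0.06},
  {"x": 0,"y": 0,"z": 0,"yaw": -10.5,"jaw": 0.06},
  {"x": 0,"y": 0,"z": 0,"yaw": -10.5,"jaw": 0.06},
])

```text
t: 20.05
ee_pos: [0.4346, -0.1817, 0.1681]
ee_rot: [[0.802, 0.597, 0.018], [0.597, -0.8, -0.058], [-0.02, 0.057, -0.998]]
contact_force: [0.5, -0.2, 0.4]
grip_width: 0.645
```

>>> jog_arm([
  {"x": 0,"y": 0,"z": 0,"yaw": 10.5,"jaw": 0.06},
  {"x": 0,"y": 0,"z": 0,"yaw": 10.5,"jaw": 0.06},
  {"x": 0,"y": 0,"z": 0,"yaw": 10.5,"jaw": 0.06},
  {"x": 0,"y": 0,"z": 0,"yaw": 10.5,"jaw": 0.06},
])

```text
t: 20.55
ee_pos: [0.4349, -0.182, 0.1692]
ee_rot: [[0.995, -0.102, 0.02], [-0.1, -0.993, -0.059], [0.025, 0.057, -0.998]]
contact_force: [-0.3, 0.3, -0.6]
grip_width: 0.646
```

The top picture during the push can also settle this. The handle looks about 7° past, well short of the cheek limit of 13° or so. I'll measure that angle properly.

```bash
python3 - <<'E'
from h import *
np.set_printoptions(precision=4,suppress=True)
p=eyes.camera_params('top');rep()
im=cv2.imread('pics/t1.png');im=cv2.resize(im[135:290,270:440],None,fx=3.8,fy=3.8,interpolation=cv2.INTER_CUBIC)
W=lambda u,v:onz(p,270+(u+.5)/3.8-.5,135+(v+.5)/3.8-.5,.052)[:2]
g=cv2.GaussianBlur(im,(0,0),1.5).astype(int)
# row profiles of gray across handle
for v in range(245,325,10):
    print(v,im[v,150:225:3].mean(1).astype(int))
c=cv2.HoughCircles(cv2.cvtColor(im,cv2.COLOR_BGR2GRAY),cv2.HOUGH_GRADIENT,1,100,param1=80,param2=15,minRadius=42,maxRadius=60)
print(c)
if c is not None: print([W(*k[:2]) for k in c[0]])
E
```

```text
t 20.55 tcp [ 0.4349 -0.182   0.1692] ax -5.76 tilt [ 0.0195 -0.0592] ring [ 0.5624 -0.195   0.1439] slopes x,y [0.0254 0.0569] F [-0.3  0.3 -0.6] T [ 0.04  0.17 -0.06] w 0.646
shift to nut (tool) [0.0027 0.0108 0.0007]
245 [199 200 202 196 173 139 118 138 175 197 199 197 196 197 198 199 201 200
 182 147 103  77  72  78  82]
255 [195 198 198 192 172 145 141 159 185 198 198 196 196 197 199 200 200 193
 165 127 113 120 130 134 136]
265 [197 197 198 198 192 180 174 186 198 199 196 196 197 198 200 201 196 175
 149 136 138 139 140 140 139]
275 [204 200 198 197 195 191 188 190 183 172 170 174 180 184 191 198 189 156
 131 134 138 141 141 139 137]
285 [214 203 172 154 164 189 195 186 156 127 119 119 124 148 177 187 169 144
 132 135 139 138 137 141 149]
295 [179 140 121 135 167 187 187 165 137 120 120 124 144 172 188 178 150 133
 136 148 165 182 193 198 198]
305 [126 126 137 158 180 191 181 152 126 119 124 135 159 181 184 162 141 129
 120 116 128 156 183 196 195]
315 [ 97  94  99 114 133 145 138 127 121 123 131 150 178 189 171 141 135 137
 144 154 164 165 169 182 196]
[[[200.5 189.5  47.1]]]
[array([ 0.5635, -0.2053])]
```

>>> jog_arm([
  {"x": 0.022,"y": 0.014,"z": 0.01,"yaw": 0,"jaw": 0.06},
  {"x": 0.022,"y": 0.014,"z": 0.015,"yaw": 0,"jaw": 0.06},
  {"x": 0,"y": 0,"z": 0.015,"yaw": 0,"jaw": 0.06},
  {"x": 0,"y": 0,"z": 0,"yaw": 0,"jaw": 0.06},
])

```text
t: 21.05
ee_pos: [0.4777, -0.2176, 0.1322]
ee_rot: [[0.994, -0.105, 0.021], [-0.104, -0.993, -0.06], [0.028, 0.058, -0.998]]
contact_force: [-0.4, -0.3, 1.6]
grip_width: 0.644
```

```bash
python3 - <<'E'
from h import *
import pickle
rep()
p,a=shot('wrist','w7.png');pickle.dump(p,open('w7.pkl','wb'))
u,v=map(int,proj(p,[.564,-.206,.052]));u0,v0=u-60,max(0,v-50);print(u,v,u0,v0)
cv2.imwrite('pics/w7c.png',cv2.resize(a[v0:v0+100,u0:u0+130],None,fx=6,fy=6,interpolation=cv2.INTER_CUBIC))
E
```

```text
t 21.05 tcp [ 0.4777 -0.2176  0.1322] ax -5.96 tilt [ 0.0214 -0.0603] ring [ 0.6052 -0.231   0.1072] slopes x,y [0.0276 0.0578] F [-0.4 -0.3  1.6] T [0.05 0.21 0.06] w 0.644
shift to nut (tool) [-0.0436 -0.0205 -0.0024]
282 110 222 60
```

View pics/w7c.png

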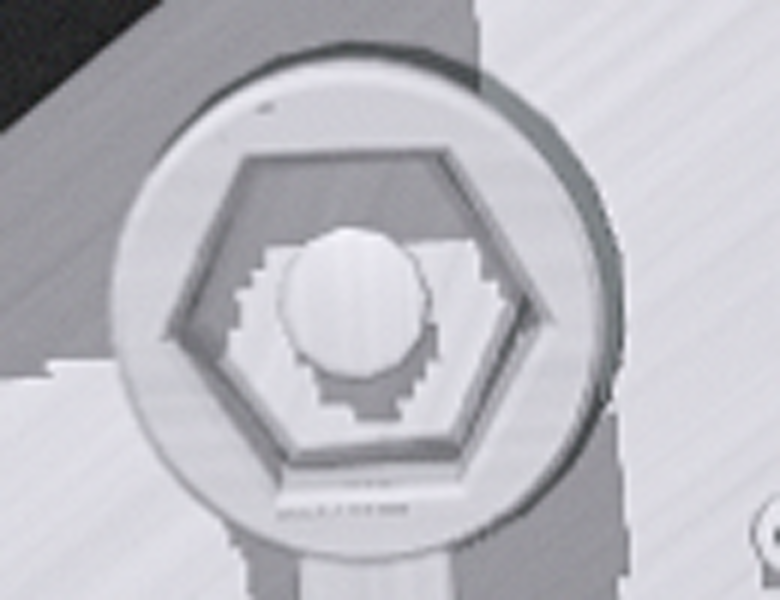

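This is the close view of the ring on the nut. The nut's near flat runs crop (292,447) to (457,436), its right side (457,436) to (522,300), and its left side (290,447) to (220,362). The hole's far flat is (245,155) to (447,150).

```bash
python3 - <<'E'
from h import *
import pickle
p=pickle.load(open('w7.pkl','rb'))
W=lambda u,v,z:onz(p,222+(u+.5)/6-.5,60+(v+.5)/6-.5,z)[:2]
def ang(a,b,z):
    d=W(*b,z)-W(*a,z);return np.degrees(np.arctan2(d[1],d[0])),np.linalg.norm(d)*1e3
print('nut near',ang((292,447),(457,436),.05),'right',ang((457,436),(522,300),.05),'left',ang((290,447),(220,362),.05))
print('hole far',ang((245,155),(447,150),.054),'hole right corner/left corner',ang((165,335),(548,322),.054))
print('hole farright',ang((447,150),(548,322),.054),'farleft',ang((245,155),(165,335),.054),'near low',ang((280,495),(460,480),.054))
print('stub',W(355,303,.058),'hole c',(W(165,335,.054)+W(548,322,.054))/2)
im=cv2.imread('pics/w7.png');h=[]
g=cv2.cvtColor(im,cv2.COLOR_BGR2GRAY)
for s in cv2.createLineSegmentDetector().detect(g)[0][:,0]:
    a,b=s[:2],s[2:]
    if np.hypot(*(b-a))>14 and 222<a[0]<352 and 60<a[1]<260:
        A,B=onz(p,*a,.052),onz(p,*b,.052);d=B-A;print(s.round(1),(np.degrees(np.arctan2(d[1],d[0]))%180).round(1),(np.hypot(*d[:2])*1e3).round(1))
E
```

```text
nut near (np.float64(-92.56600981619512), np.float64(20.651034273861935)) right (np.float64(-32.67101294917329), np.float64(18.388977227710132)) left (np.float64(32.34847885349467), np.float64(13.21797538759198))
hole far (np.float64(-94.60223137945131), np.float64(23.848960318239286)) hole right corner/left corner (np.float64(-94.28624561518104), np.float64(46.285724143451624))
hole farright (np.float64(-154.897086345954), np.float64(23.108263343792892)) farleft (np.float64(147.0099678447404), np.float64(23.105206962752813)) near low (np.float64(-91.67567965101976), np.float64(22.306618161079804))
stub [ 0.56439872 -0.20511618] hole c [ 0.56156044 -0.20476038]
[276.  208.2 282.8 283.3] 176.7 67.7
[264.3 234.2 240.7 242. ] 102.3 20.6
[242.1 194.  230.6 227.3] 152.0 29.6
[240.6 242.7 212.7 282.9] 138.3 45.0
[300.7 202.  406.  124.5] 120.6 100.4
[243.9 232.6 254.8 197.5] 154.5 31.1
[298.  186.9 296.2 153.1] 176.0 26.4
[280.7  68.6 263.1  73.1] 97.7 12.9
[325.1 101.9 325.7 119.4] 176.2 12.5
[305.2  76.9 281.   68.2] 65.3 18.0
[262.3  73.4 244.4  89.4] 123.2 17.0
[324.4 120.3 322.2 134.6
[... 623 characters left out ...]
 17.0
[298.1 137.5 268.2 139. ] 86.5 22.3
[311.7 111.8 298.  138.7] 146.0 22.0
[319.5 134.5 309.  146.5] 132.4 11.9
[321.8 118.2 320.5 102.9] 179.2 10.9
[259.2 119.8 270.6 134.4] 30.5 13.2
[271.2 154.3 274.8 179.3] 179.9 19.4
[244.9  89.9 239.9 104.1] 151.3 10.6
[247.7  81.2 266.2  68.4] 116.5 16.0
[239.5 104.4 241.4 120.8] 177.3 11.6
[256.1 194.6 262.8 179.8] 147.5 13.1
[268.1 144.2 288.1 142.9] 87.0 15.0
[243.9 191.2 256.1 175. ] 135.4 16.2
[250.6 141.3 239.6 121.2] 20.5 16.3
[247.4 132.6 259.8 145.2] 36.9 12.7
[264.2  89.3 254.6 112. ] 148.1 17.5
[293.2 153.1 274.4 154.1] 86.3 14.2
[274.4 151.6 293.2 150.6] 86.4 14.2
[290.6  86.6 265.6  87.9] 86.8 17.9
[260.  207.9 266.9 188.1] 152.9 17.1
```

The nut's edges are at 29.2° mod 60 against 29.7° at the start, so it has turned about 120°. That puts it at about 150°, the stop. As a proof I'll regrip the handle deeper and push clockwise again from here. If the nut is tight, it should come firm at about -7°.

>>> jog_arm([
  {"x": -0.024,"y": -0.01,"z": 0,"yaw": -2.5,"jaw": 0.06},
  {"x": -0.022,"y": -0.009,"z": 0,"yaw": 0,"jaw": 0.06},
  {"x": 0,"y": 0,"z": 0.03,"yaw": 0,"jaw": 0.06},
])

```text
t: 21.48
ee_pos: [0.4338, -0.1959, 0.1045]
ee_rot: [[0.998, -0.06, 0.028], [-0.058, -0.996, -0.064], [0.032, 0.062, -0.998]]
contact_force: [0.6, -0.3, -0.1]
grip_width: 0.641
```

```bash
python3 -c "
from h import *
s=rep();R=np.array(s['ee_rot']);print(R.T@(np.array([.4342,-.198,.053])-s['ee_pos']))"
```

```text
t 21.48 tcp [ 0.4338 -0.1959  0.1045] ax -3.32 tilt [ 0.0285 -0.0637] ring [ 0.5619 -0.2036  0.0801] slopes x,y [0.0322 0.062 ] F [ 0.6 -0.3 -0.1] T [ 0.01  0.13 -0.03] w 0.641
shift to nut (tool) [0.0022 0.0023 0.0002]
[-0.00114561 -0.00107386  0.051531  ]
```

>>> jog_arm([
  {"x": -0.001,"y": -0.001,"z": 0.025,"yaw": 0,"jaw": 0.06},
  {"x": 0,"y": 0,"z": 0.022,"yaw": 0,"jaw": 0.05},
  {"x": 0,"y": 0,"z": 0.002,"yaw": 0,"jaw": 0.03},
  {"x": 0,"y": 0,"z": 0,"yaw": 0,"jaw": 0.005},
  {"x": 0,"y": 0,"z": 0,"yaw": 0,"jaw": 0.005},
  {"x": 0,"y": 0,"z": 0,"yaw": 0,"jaw": 0.005},
], grip_force=60)

```text
t: 22.22
ee_pos: [0.4342, -0.1971, 0.0589]
ee_rot: [[0.998, -0.059, 0.034], [-0.057, -0.996, -0.066], [0.038, 0.064, -0.997]]
contact_force: [-0.3, 0.7, 0.2]
grip_width: 0.155
```

```bash
python3 -c "
from h import *
rep()"
```

```text
t 22.23 tcp [ 0.4342 -0.1971  0.0589] ax -3.26 tilt [ 0.0341 -0.0664] ring [ 0.5625 -0.2048  0.0352] slopes x,y [0.0379 0.0643] F [-0.3  0.7  0.2] T [-0.    0.19 -0.06] w 0.155
shift to nut (tool) [0.0016 0.0011 0.0001]
```

The jaws shut past 20 mm, so the loose handle has sagged below the fingertips. I'll open, go lower and close again.

>>> jog_arm([
  {"x": 0,"y": 0,"z": -0.012,"yaw": 0,"jaw": 0.06},
  {"x": 0,"y": 0,"z": 0,"yaw": 0,"jaw": 0.06},
  {"x": 0,"y": 0,"z": 0,"yaw": 0,"jaw": 0.06},
  {"x": 0,"y": -0.002,"z": 0.02,"yaw": 0,"jaw": 0.06},
  {"x": 0,"y": 0,"z": 0.012,"yaw": 0,"jaw": 0.06},
])

```text
t: 22.85
ee_pos: [0.4359, -0.1969, 0.0407]
ee_rot: [[0.998, -0.059, 0.037], [-0.057, -0.996, -0.068], [0.041, 0.066, -0.997]]
contact_force: [-0.3, -0.8, -0.2]
grip_width: 0.625
```

```bash
python3 -c "
from h import *
rep()"
```

```text
t 22.85 tcp [ 0.4359 -0.1969  0.0407] ax -3.26 tilt [ 0.0369 -0.0678] ring [ 0.5642 -0.2045  0.0174] slopes x,y [0.0408 0.0655] F [-0.3 -0.8 -0.2] T [ 0.07  0.13 -0.03] w 0.625
shift to nut (tool) [-0.0001  0.0015  0.0001]
```

>>> jog_arm([
  {"x": 0,"y": 0,"z": 0,"yaw": 0,"jaw": 0.005},
  {"x": 0,"y": 0,"z": 0,"yaw": 0,"jaw": 0.005},
  {"x": 0,"y": 0,"z": 0,"yaw": 0,"jaw": 0.005},
  {"x": 0,"y": 0,"z": 0,"yaw": 0,"jaw": 0.005},
  {"x": 0,"y": 0,"z": 0,"yaw": 0,"jaw": 0.005},
], grip_force=60)

```text
t: 23.48
ee_pos: [0.436, -0.197, 0.0413]
ee_rot: [[0.998, -0.059, 0.037], [-0.057, -0.996, -0.068], [0.041, 0.065, -0.997]]
contact_force: [-0.5, -0.6, -1.7]
grip_width: 0.209
```

```bash
python3 -c "
from h import *
rep()"
```

```text
t 23.48 tcp [ 0.436  -0.197   0.0413] ax -3.26 tilt [ 0.0366 -0.0677] ring [ 0.5643 -0.2047  0.0179] slopes x,y [0.0405 0.0655] F [-0.5 -0.6 -1.7] T [ 0.01  0.28 -0.05] w 0.209
shift to nut (tool) [-0.0002  0.0013  0.0001]
```

>>> jog_arm([
  {"x": 0.0001,"y": -0.0072,"z": 0,"yaw": 3,"jaw": 0.005},
])

```text
t: 23.6
ee_pos: [0.4365, -0.1904, 0.0411]
ee_rot: [[0.993, -0.113, 0.037], [-0.11, -0.992, -0.069], [0.044, 0.064, -0.997]]
contact_force: [-0.4, -5.2, 1.4]
grip_width: 0.208
```

>>> jog_arm([
  {"x": 0.0001,"y": -0.0048,"z": 0,"yaw": 2,"jaw": 0.005},
])

```text
t: 23.72
ee_pos: [0.4371, -0.1861, 0.0412]
ee_rot: [[0.988, -0.149, 0.037], [-0.146, -0.987, -0.071], [0.047, 0.064, -0.997]]
contact_force: [-3.6, -7.1, 2.0]
grip_width: 0.216
```

>>> jog_arm([
  {"x": 0.0001,"y": -0.0048,"z": 0,"yaw": 2,"jaw": 0.005},
])

```text
t: 23.85
ee_pos: [0.4378, -0.1822, 0.0412]
ee_rot: [[0.982, -0.184, 0.036], [-0.181, -0.981, -0.073], [0.049, 0.065, -0.997]]
contact_force: [-3.9, -8.9, 1.2]
grip_width: 0.212
```

>>> jog_arm([
  {"x": 0,"y": -0.006,"z": 0,"yaw": 0,"jaw": 0.005},
  {"x": 0,"y": -0.006,"z": 0,"yaw": 0,"jaw": 0.005},
])

```text
t: 24.1
ee_pos: [0.4392, -0.1738, 0.0413]
ee_rot: [[0.982, -0.186, 0.034], [-0.182, -0.98, -0.081], [0.049, 0.074, -0.996]]
contact_force: [-12.8, -36.3, 1.3]
grip_width: 0.215
```

```bash
python3 - <<'E'
from h import *
s=rep();d=NUT-np.array(s['ee_pos'])[:2];print(np.degrees(np.arctan2(d[1],d[0])))
q,b=shot('top','t2.png')
p,a=shot('wrist','w8.png')
r=proj(p,[*NUT,.05]);print(r)
# handle edge angle in wrist + nut segments
for n,im,pp in(('w',a,p),):
  g=cv2.cvtColor(im,cv2.COLOR_BGR2GRAY)
  for sg in cv2.createLineSegmentDetector().detect(g)[0][:,0]:
    A,B=onz(pp,*sg[:2],.05),onz(pp,*sg[2:],.05);d=B-A;L=np.hypot(*d[:2])
    if L>.012 and min(np.linalg.norm(A[:2]-NUT),np.linalg.norm(B[:2]-NUT))<.075: print(sg.round(0),'ang %.1f L %.0f'%(np.degrees(np.arctan2(d[1],d[0]))%180,L*1e3), 'r %.0f'%(abs(np.cross(d[:2]/L,NUT-A[:2]))*1e3))
E
```

```text
t 24.10 tcp [ 0.4392 -0.1738  0.0413] ax -10.52 tilt [ 0.0344 -0.0814] ring [ 0.5656 -0.1979  0.0191] slopes x,y [0.0489 0.0736] F [-12.8 -36.3   1.3] T [-6.15  2.06 -1.  ] w 0.215
shift to nut (tool) [-0.0001  0.0083  0.0006]
-14.48317101625971
(np.float64(338.8450413460824), np.float64(0.1749632421078786))
[329. 308. 355.  73.] ang 164.3 L 120 r 10
[510.  38. 492.   8.] ang 30.4 L 16 r 53
[289. 215. 304. 162.] ang 153.6 L 27 r 4
[361.  53. 307.  49.] ang 76.3 L 24 r 20
[215.  -0. 157.  57.] ang 120.7 L 34 r 34
[435.  39. 430.   1.] ang 1.5 L 16 r 40
[485.  13. 436.  18.] ang 88.0 L 23 r 12
[265.   1. 278.  41.] ang 7.2 L 17 r 30
[341. 132. 324. 295.] ang 164.5 L 86 r 6
[315. 162. 317. 131.] ang 165.8 L 14 r 6
[309.  49. 285.  -0.] ang 16.5 L 22 r 20
[286.  50. 311.  70.] ang 42.8 L 14 r 30
[310.  69. 308. 144.] ang 167.5 L 33 r 12
[319.  45. 364.  37.] ang 89.7 L 20 r 16
[391.  59. 395.  94.] ang 179.8 L 15 r 19
[406.  25. 388.  56.] ang 138.1 L 15 r 30
[310. 229. 315. 166.] ang 165.1 L 32 r 5
[365.  35. 379.   0.] ang 146.2 L 16 r 16
[382.  65. 356.  90.] ang 121.8 L 16 r 33
[399.  33. 409.   1.] ang 153.8 L 14 r 29
[316. 166. 321. 191.] ang 180.0 L 12 r 23
[280. 132. 268. 176.] ang 152.4 L 21 r 9
[274. 177. 281. 148.] ang 152.7 L 14 r 7
[306. 164. 304. 209.] ang 165.4 L 22 r 9
[287. 141. 277. 177.] ang 152.7 L 18 r 6
[458.  25. 483.  21.] ang 89.6 L 12 r 17
[488. 105. 446. 110.] ang 86.3 L 21 r 51
[483.  25. 453.  29.] ang 88.6 L 15 r 18<stdin>:11: DeprecationWarning: Arrays of 2-dimensional vectors are deprecated. Use arrays of 3-dimensional vectors instead. (deprecated in NumPy 2.0)
```

Firm now at 38 N, and the nut's near edge still reads 29.7°, so the nut did not move and is on its stop. I'll back off the load, then lift.

>>> jog_arm([
  {"x": 0,"y": 0.009,"z": 0,"yaw": 0,"jaw": 0.005},
  {"x": 0,"y": 0.012,"z": 0,"yaw": -4,"jaw": 0.005},
  {"x": 0,"y": 0.008,"z": 0,"yaw": -3,"jaw": 0.005},
])

```text
t: 24.58
ee_pos: [0.4344, -0.2023, 0.0434]
ee_rot: [[0.998, -0.059, 0.035], [-0.056, -0.995, -0.08], [0.04, 0.078, -0.996]]
contact_force: [2.8, 2.9, -2.0]
grip_width: 0.21
```

```bash
python3 -c "
from h import *
rep()"
```

```text
t 24.57 tcp [ 0.4344 -0.2023  0.0434] ax -3.24 tilt [ 0.0351 -0.0802] ring [ 0.5627 -0.2103  0.02  ] slopes x,y [0.0397 0.078 ] F [ 2.8  2.9 -2. ] T [ 0.53 -0.29  0.41] w 0.21
shift to nut (tool) [ 0.0011 -0.0044 -0.0003]
```

>>> jog_arm([
  {"x": 0,"y": -0.005,"z": -0.002,"yaw": 0,"jaw": 0.005},
  {"x": 0,"y": 0,"z": -0.007,"yaw": 0,"jaw": 0.005},
])

```text
t: 24.82
ee_pos: [0.434, -0.1964, 0.0518]
ee_rot: [[0.998, -0.062, 0.034], [-0.059, -0.995, -0.08], [0.039, 0.078, -0.996]]
contact_force: [0.7, -1.4, -2.4]
grip_width: 0.214
```

```bash
python3 -c "
from h import *
rep()"
```

```text
t 24.82 tcp [ 0.434  -0.1964  0.0518] ax -3.38 tilt [ 0.0341 -0.0799] ring [ 0.5622 -0.2047  0.0283] slopes x,y [0.0389 0.0777] F [ 0.7 -1.4 -2.4] T [-0.06  0.2  -0.14] w 0.214
shift to nut (tool) [0.0019 0.0012 0.0002]
```

>>> jog_arm([
  {"x": 0,"y": 0,"z": -0.008,"yaw": 0,"jaw": 0.005},
])

```text
t: 24.95
ee_pos: [0.4336, -0.1954, 0.0603]
ee_rot: [[0.997, -0.062, 0.034], [-0.06, -0.995, -0.08], [0.039, 0.078, -0.996]]
contact_force: [-0.3, 0.3, -2.6]
grip_width: 0.211
```

>>> jog_arm([
  {"x": 0,"y": 0,"z": -0.008,"yaw": 0,"jaw": 0.005},
])

```text
t: 25.08
ee_pos: [0.4334, -0.1946, 0.069]
ee_rot: [[0.997, -0.063, 0.034], [-0.06, -0.995, -0.08], [0.039, 0.078, -0.996]]
contact_force: [-0.4, -0.2, -2.4]
grip_width: 0.213
```

>>> jog_arm([
  {"x": 0,"y": 0,"z": -0.012,"yaw": 0,"jaw": 0.005},
  {"x": 0,"y": 0,"z": -0.012,"yaw": 0,"jaw": 0.005},
])

```text
t: 25.32
ee_pos: [0.4325, -0.1923, 0.0948]
ee_rot: [[0.997, -0.063, 0.034], [-0.06, -0.995, -0.08], [0.039, 0.078, -0.996]]
contact_force: [-0.3, 0.2, -3.0]
grip_width: 0.21
```

>>> jog_arm([
  {"x": 0,"y": 0,"z": -0.03,"yaw": 0,"jaw": 0.005},
  {"x": 0,"y": 0,"z": -0.03,"yaw": 0,"jaw": 0.005},
])

```text
t: 25.58
ee_pos: [0.4297, -0.1871, 0.1562]
ee_rot: [[0.998, -0.063, 0.033], [-0.06, -0.995, -0.079], [0.037, 0.077, -0.996]]
contact_force: [-0.3, -0.5, -2.3]
grip_width: 0.216
```

```bash
python3 - <<'E'
from h import *
rep()
p,a=shot('wrist','w9.png')
g=cv2.cvtColor(a,cv2.COLOR_BGR2GRAY)
print(proj(p,[*NUT,.05]))
c=cv2.HoughCircles(cv2.GaussianBlur(g,(5,5),1),cv2.HOUGH_GRADIENT,1,60,param1=120,param2=25,minRadius=40,maxRadius=75);print(c)
for sg in cv2.createLineSegmentDetector().detect(g)[0][:,0]:
    L=np.hypot(*(sg[2:]-sg[:2]))
    if L>22 and 240<sg[0]<400 and sg[1]<260: 
        A,B=onz(p,*sg[:2],.05),onz(p,*sg[2:],.05);d=B-A
        print(sg.round(0),'%.1f'%(np.degrees(np.arctan2(d[1],d[0]))%180),(np.hypot(*d[:2])*1e3).round(1))
E
```

```text
t 25.57 tcp [ 0.4297 -0.1871  0.1562] ax -3.44 tilt [ 0.0325 -0.079 ] ring [ 0.5579 -0.1955  0.1325] slopes x,y [0.0373 0.0769] F [-0.3 -0.5 -2.3] T [ 0.05  0.15 -0.01] w 0.216
shift to nut (tool) [0.0067 0.0101 0.001 ]
(np.float64(319.7619983797081), np.float64(46.558621946489865))
[[[317.5   2.5  67.8]]]
[296. 112. 300. 262.] 177.2 134.8
[336. 239. 343. 297.] 4.2 62.1
[359. 243. 336. 235.] 65.1 23.6
[275. 242. 260. 278.] 152.0 38.9
[241.   0. 251.  30.] 13.0 21.5
[338. 139. 428.  77.] 120.6 90.9
[332.  19. 304.  21.] 91.3 21.5
[355.  62. 345.  88.] 155.8 21.8
[293.  71. 297. 111.] 1.1 31.0
[288.  46. 276.  23.] 26.8 18.6
[286.  84. 275.  64.] 25.3 16.8
[335. 126. 339.  72.] 173.5 42.4
[249.  30. 208.  61.] 120.6 39.6
[348.  29. 361.   4.] 148.2 20.6
[381.  50. 404.  31.] 124.7 23.0
[291.  -1. 272.  13.] 119.9 17.7
[329. 129. 327. 299.] 176.3 162.4
[306. 129. 328. 129.] 87.7 18.8
[308.  71. 335.  68.] 92.2 21.3
[369.  -0. 355.  26.] 148.9 22.2
[326.  73. 297.  71.] 83.3 23.1
[354.  59. 374.  37.] 132.9 23.2
[381.  71. 380.  44.] 1.3 19.9
[256.  34. 276.  57.] 39.3 22.6
[341.  40. 330.  20.] 29.5 16.5
[294.  16. 316.  10.] 102.2 17.6
[294. 122. 293.  93.] 178.5 22.7
[379.  27. 386.   1.] 162.2 19.6
[339.  99. 338. 134.] 176.9 28.2
[354.  27. 343.  47.] 146.9 17.2
[382.  63. 411.  64.] 86.9 24.1
[288.  53. 343.  52.] 87.9 43.6
[279. 116. 269. 141.] 152.4 22.0
[314.  56. 289.  56.] 86.5 19.7
```

The spanner is off the nut. The nut's edges now read 91.3° and 92.2°, where they read 89.0° to 89.7° before. The back-off may have loosened it by about 2°, so I'll reseat and re-tighten. First the ring's position in the tool frame.

```bash
python3 - <<'E'
from h import *
np.set_printoptions(precision=4,suppress=True)
s=telemetry.sense();R=np.array(s['ee_rot']);t=np.array(s['ee_pos']);p=eyes.camera_params('wrist')
o,d=ray(p,317.5,2.5)
for dep in (.124,.1277,.131): print(R.T@(o+d*dep-t), (o+d*dep))
a=cv2.imread('pics/w9.png')
g=cv2.cvtColor(a,cv2.COLOR_BGR2GRAY)
# near hole flat [306 129 328 129]? handle-ring junction; hole near flat [288 53 343 52]
for q in [(288,53),(343,52),(314,71),(251,3),(384,3)]:
    o,d=ray(p,*q);print(q,R.T@(o-t)+ (R.T@d)*.1277)
E
```

```text
[ 0.1279  0.0001 -0.002 ] [ 0.5583 -0.195   0.1679]
[0.1292 0.0001 0.0023] [ 0.5598 -0.1954  0.1637]
[0.1304 0.0001 0.0061] [ 0.5611 -0.1958  0.1599]
(288, 53) [ 0.1075 -0.0127 -0.0046]
(343, 52) [ 0.1079  0.0112 -0.0044]
(314, 71) [ 0.0998 -0.0014 -0.0069]
(251, 3) [ 0.1292 -0.0291  0.0023]
(384, 3) [0.1293 0.0293 0.0023]
```

>>> jog_arm([
  {"x": 0.0015,"y": 0.009,"z": 0.01,"yaw": -3.4,"jaw": 0.005},
  {"x": 0,"y": 0,"z": 0.03,"yaw": 0,"jaw": 0.005},
  {"x": 0,"y": 0,"z": 0.03,"yaw": 0,"jaw": 0.005},
])

```text
t: 26.0
ee_pos: [0.4362, -0.2031, 0.0944]
ee_rot: [[0.999, -0.002, 0.044], [0.002, -0.996, -0.084], [0.044, 0.084, -0.995]]
contact_force: [0.3, 1.0, -2.9]
grip_width: 0.211
```

```bash
sed -i 's/^NUT.*/NUT=np.array([.564,-.206]);RING=np.array([.129,0,.022])/' h.py; cat > m.py <<'E'
from h import *
rep()
p,a=shot('wrist','wx.png');g=cv2.cvtColor(a,cv2.COLOR_BGR2GRAY)
print('stub top pred',proj(p,[.5645,-.2055,.058]))
m=cv2.HoughCircles(cv2.GaussianBlur(g,(3,3),.7),cv2.HOUGH_GRADIENT,1,8,param1=100,param2=14,minRadius=9,maxRadius=22)
print('small',None if m is None else m[0][np.hypot(m[0][:,0]-317,m[0][:,1]-20)<45])
c=cv2.HoughCircles(cv2.GaussianBlur(g,(5,5),1),cv2.HOUGH_GRADIENT,1,60,param1=120,param2=25,minRadius=55,maxRadius=75);print('ring',c)
E
python3 m.py
```

```text
t 26.00 tcp [ 0.4362 -0.2031  0.0944] ax 0.10 tilt [ 0.044  -0.0844] ring [ 0.566  -0.2047  0.0782] slopes x,y [0.044  0.0844] F [ 0.3  1.  -2.9] T [ 0.04  0.29 -0.01] w 0.211
shift to nut (tool) [-0.002   0.0013  0.    ]
stub top pred (np.float64(315.27852383300564), np.float64(31.141837232471943))
small [[316.5  33.5  15.9]]
ring [[[315.5   3.5  66.7]]]
```

>>> jog_arm([
  {"x": -0.003,"y": 0,"z": 0.012,"yaw": 0,"jaw": 0.005},
  {"x": 0,"y": 0,"z": 0.012,"yaw": 0,"jaw": 0.005},
])

```text
t: 26.3
ee_pos: [0.4329, -0.2048, 0.0663]
ee_rot: [[0.999, -0.002, 0.041], [0.002, -0.997, -0.083], [0.041, 0.083, -0.996]]
contact_force: [0.2, -0.4, -1.9]
grip_width: 0.212
```

```bash
python3 -c "
from h import *
rep()"
```

```text
t 26.30 tcp [ 0.4329 -0.2048  0.0663] ax 0.10 tilt [ 0.0407 -0.0828] ring [ 0.5627 -0.2064  0.0497] slopes x,y [0.0407 0.0828] F [ 0.2 -0.4 -1.9] T [0.04 0.25 0.02] w 0.212
shift to nut (tool) [ 0.0013 -0.0004  0.    ]
```

>>> jog_arm([
  {"x": 0.001,"y": -0.0008,"z": 0.006,"yaw": 0,"jaw": 0.005},
  {"x": 0,"y": -0.0003,"z": 0.006,"yaw": 0,"jaw": 0.005},
])

```text
t: 26.55
ee_pos: [0.4348, -0.2048, 0.0541]
ee_rot: [[0.999, -0.002, 0.041], [0.002, -0.997, -0.083], [0.041, 0.083, -0.996]]
contact_force: [0.0, -0.4, -2.1]
grip_width: 0.213
```

```bash
python3 -c "
from h import *
rep()"
```

```text
t 26.55 tcp [ 0.4348 -0.2048  0.0541] ax 0.09 tilt [ 0.0413 -0.0831] ring [ 0.5646 -0.2064  0.0376] slopes x,y [0.0413 0.0831] F [ 0.  -0.4 -2.1] T [-0.02  0.27  0.02] w 0.213
shift to nut (tool) [-0.0006 -0.0004 -0.0001]
```

>>> jog_arm([
  {"x": -0.0003,"y": -0.0006,"z": 0.005,"yaw": 0,"jaw": 0.005},
  {"x": 0,"y": -0.0003,"z": 0.004,"yaw": 0,"jaw": 0.005},
])

```text
t: 26.8
ee_pos: [0.435, -0.2049, 0.045]
ee_rot: [[0.999, -0.002, 0.042], [0.002, -0.996, -0.084], [0.042, 0.084, -0.996]]
contact_force: [-2.5, -0.9, -1.4]
grip_width: 0.211
```

>>> jog_arm([
  {"x": 0.0001,"y": -0.0072,"z": 0.002,"yaw": 3,"jaw": 0.005},
  {"x": 0.0001,"y": -0.0068,"z": 0.001,"yaw": 3,"jaw": 0.005},
])

```text
t: 27.05
ee_pos: [0.4356, -0.192, 0.0412]
ee_rot: [[0.993, -0.11, 0.041], [-0.106, -0.991, -0.086], [0.05, 0.081, -0.995]]
contact_force: [-9.2, -11.1, 12.4]
grip_width: 0.211
```

```bash
python3 -c "
from h import *
rep()"
```

```text
t 27.05 tcp [ 0.4356 -0.192   0.0412] ax -6.08 tilt [ 0.041  -0.0859] ring [ 0.5646 -0.2076  0.0257] slopes x,y [0.0501 0.081 ] F [ -9.2 -11.1  12.4] T [-2.01  1.98 -0.31] w 0.211
shift to nut (tool) [-0.0008 -0.0015 -0.0002]
```

It comes firm at -6°, which is where the stop should be. One more firm push, then a careful back-off that watches the force.

>>> jog_arm([
  {"x": -0.0003,"y": -0.005,"z": -0.001,"yaw": 1,"jaw": 0.005},
])

```text
t: 27.18
ee_pos: [0.4358, -0.1874, 0.042]
ee_rot: [[0.991, -0.128, 0.041], [-0.124, -0.988, -0.087], [0.052, 0.081, -0.995]]
contact_force: [-1.1, -6.9, -1.6]
grip_width: 0.21
```

>>> jog_arm([
  {"x": 0,"y": 0.006,"z": -0.001,"yaw": -1.5,"jaw": 0.005},
])

```text
t: 27.3
ee_pos: [0.435, -0.1932, 0.0436]
ee_rot: [[0.994, -0.1, 0.041], [-0.096, -0.991, -0.087], [0.05, 0.083, -0.995]]
contact_force: [-1.2, -0.0, -3.5]
grip_width: 0.21
```

>>> jog_arm([
  {"x": 0,"y": 0.005,"z": -0.002,"yaw": -1.5,"jaw": 0.005},
])

```text
t: 27.42
ee_pos: [0.4345, -0.1983, 0.046]
ee_rot: [[0.997, -0.071, 0.041], [-0.068, -0.994, -0.087], [0.047, 0.084, -0.995]]
contact_force: [0.3, 0.2, -2.0]
grip_width: 0.212
```

Only 7 N at the end of that push, so it was not clearly firm. I'll push again without pressing down, until the force clearly rises.

>>> jog_arm([
  {"x": 0,"y": -0.006,"z": 0.002,"yaw": 2,"jaw": 0.005},
  {"x": 0,"y": -0.006,"z": 0.001,"yaw": 2,"jaw": 0.005},
])

```text
t: 27.68
ee_pos: [0.4358, -0.1879, 0.0424]
ee_rot: [[0.989, -0.14, 0.042], [-0.136, -0.987, -0.087], [0.054, 0.081, -0.995]]
contact_force: [-4.0, -5.4, 3.3]
grip_width: 0.213
```

>>> jog_arm([
  {"x": 0,"y": -0.005,"z": 0,"yaw": 1,"jaw": 0.005},
])

```text
t: 27.8
ee_pos: [0.4364, -0.1838, 0.0424]
ee_rot: [[0.987, -0.157, 0.042], [-0.152, -0.984, -0.089], [0.055, 0.081, -0.995]]
contact_force: [-6.1, -9.2, 3.1]
grip_width: 0.212
```

>>> jog_arm([
  {"x": 0,"y": -0.004,"z": 0,"yaw": 0,"jaw": 0.005},
])

```text
t: 27.92
ee_pos: [0.4368, -0.181, 0.0424]
ee_rot: [[0.987, -0.156, 0.041], [-0.152, -0.984, -0.091], [0.055, 0.083, -0.995]]
contact_force: [-6.9, -12.5, 1.6]
grip_width: 0.215
```

```bash
cat > n.py <<'E'
from h import *
s=rep();d=NUT-np.array(s['ee_pos'])[:2];print('dir',np.degrees(np.arctan2(d[1],d[0])))
p,a=shot('wrist','wn.png');g=cv2.cvtColor(a,cv2.COLOR_BGR2GRAY);C=np.array(proj(p,[.5645,-.2055,.05]));print(C)
for sg in cv2.createLineSegmentDetector().detect(g)[0][:,0]:
    A,B=onz(p,*sg[:2],.05)[:2],onz(p,*sg[2:],.05)[:2];d=B-A;L=np.hypot(*d);n=[-d[1]/L,d[0]/L]
    M=(A+B)/2-[.5645,-.2055]
    if .012<L<.03 and np.hypot(*M)<.026: print(sg.round(0),'ang %.1f L %.0f perp %.0f'%(np.degrees(np.arctan2(d[1],d[0]))%180,L*1e3,abs(M@n)*1e3))
E
python3 n.py
```

```text
t 27.93 tcp [ 0.4368 -0.181   0.0424] ax -8.75 tilt [ 0.0413 -0.0908] ring [ 0.5651 -0.2026  0.0276] slopes x,y [0.0549 0.0833] F [ -6.9 -12.5   1.6] T [-1.91  1.12 -1.15] w 0.215
shift to nut (tool) [-0.0005  0.0035  0.0003]
dir -11.129993700749534
[328.6157374   -1.51550388]
[354.  50. 299.  48.] ang 80.1 L 25 perp 20
[301.  47. 276.  -1.] ang 19.7 L 22 perp 20
[309.  43. 355.  37.] ang 90.1 L 20 perp 17
[354.  34. 370.   0.] ang 146.4 L 16 perp 16
[290.  15. 309.  45.] ang 25.9 L 14 perp 18
[302.  52. 354.  54.] ang 79.8 L 24 perp 22
```

The nut's near edge is 90.1° at 12 N and was 89.7° at 38 N, so the nut does not move with rising force. It is firm on its stop. I'll unload gently and lift.

>>> jog_arm([
  {"x": 0,"y": 0.008,"z": -0.001,"yaw": -2,"jaw": 0.005},
  {"x": 0,"y": 0.005,"z": -0.001,"yaw": -1.5,"jaw": 0.005},
])

```text
t: 28.22
ee_pos: [0.4347, -0.1945, 0.0457]
ee_rot: [[0.995, -0.091, 0.041], [-0.087, -0.992, -0.091], [0.049, 0.087, -0.995]]
contact_force: [0.2, -0.4, -2.4]
grip_width: 0.209
```

>>> jog_arm([
  {"x": 0,"y": 0.002,"z": -0.006,"yaw": -0.5,"jaw": 0.005},
  {"x": 0,"y": 0,"z": -0.008,"yaw": 0,"jaw": 0.005},
])

```text
t: 28.48
ee_pos: [0.4337, -0.1956, 0.0602]
ee_rot: [[0.996, -0.081, 0.041], [-0.077, -0.993, -0.09], [0.048, 0.087, -0.995]]
contact_force: [0.1, -0.4, -1.6]
grip_width: 0.208
```

>>> jog_arm([
  {"x": 0,"y": 0,"z": -0.01,"yaw": 0,"jaw": 0.005},
  {"x": 0,"y": 0,"z": -0.012,"yaw": 0,"jaw": 0.005},
])

```text
t: 28.72
ee_pos: [0.4329, -0.1933, 0.0838]
ee_rot: [[0.996, -0.081, 0.041], [-0.077, -0.993, -0.09], [0.048, 0.087, -0.995]]
contact_force: [-0.2, 0.1, -2.1]
grip_width: 0.213
```

>>> jog_arm([
  {"x": 0,"y": 0,"z": -0.025,"yaw": 0,"jaw": 0.005},
  {"x": 0,"y": 0,"z": -0.03,"yaw": 0,"jaw": 0.005},
  {"x": 0,"y": 0,"z": -0.02,"yaw": 0,"jaw": 0.005},
])

```text
t: 29.1
ee_pos: [0.4294, -0.1857, 0.1624]
ee_rot: [[0.996, -0.08, 0.041], [-0.076, -0.993, -0.09], [0.048, 0.087, -0.995]]
contact_force: [0.7, -0.7, -1.5]
grip_width: 0.212
```

```bash
python3 n.py
```

```text
t 29.10 tcp [ 0.4294 -0.1857  0.1624] ax -4.38 tilt [ 0.0413 -0.0902] ring [ 0.5588 -0.1975  0.1468] slopes x,y [0.0483 0.0867] F [ 0.7 -0.7 -1.5] T [0.1  0.21 0.01] w 0.212
shift to nut (tool) [0.0058 0.008  0.001 ]
dir -8.596058116505748
[315.80724289  49.04480799]
[328.  23. 301.  26.] ang 92.1 L 22 perp 18
[328.  17. 344.  35.] ang 41.8 L 18 perp 24
[307.  71. 335.  68.] ang 90.9 L 23 perp 16
[285.  62. 299.  68.] ang 64.6 L 13 perp 19
[326.  73. 308.  73.] ang 87.0 L 14 perp 18
[339.  47. 326.  24.] ang 28.3 L 21 perp 17
```

The edges read 92.1°, 90.9° and 28.3°, matching the reading from the previous lift-off, so there was no loosening. The nut is at 150° within about 1°. Now I'll carry the spanner back to the free worktop on the right.

>>> jog_arm([
  {"x": 0.001,"y": 0.043,"z": 0,"yaw": 0,"jaw": 0.005},
  {"x": 0.001,"y": 0.043,"z": 0,"yaw": 0,"jaw": 0.005},
  {"x": 0.001,"y": 0.043,"z": 0,"yaw": 0,"jaw": 0.005},
  {"x": 0.001,"y": 0.043,"z": 0,"yaw": 0,"jaw": 0.005},
  {"x": 0.001,"y": 0.043,"z": 0,"yaw": 0,"jaw": 0.005},
  {"x": 0,"y": 0,"z": 0.04,"yaw": 0,"jaw": 0.005},
  {"x": 0,"y": 0,"z": 0.04,"yaw": 0,"jaw": 0.005},
  {"x": 0,"y": 0,"z": 0.01,"yaw": 0,"jaw": 0.005},
])

```text
t: 30.15
ee_pos: [0.4225, -0.4148, 0.0962]
ee_rot: [[0.996, -0.079, 0.049], [-0.074, -0.993, -0.094], [0.056, 0.09, -0.994]]
contact_force: [0.2, 0.2, -2.4]
grip_width: 0.211
```

>>> jog_arm([
  {"x": 0,"y": 0,"z": 0.03,"yaw": 0,"jaw": 0.005},
  {"x": 0,"y": 0,"z": 0.022,"yaw": 0,"jaw": 0.005},
  {"x": 0,"y": 0,"z": 0.005,"yaw": 0,"jaw": 0.005},
])

```text
t: 30.52
ee_pos: [0.4266, -0.4206, 0.0413]
ee_rot: [[0.996, -0.078, 0.051], [-0.073, -0.993, -0.096], [0.058, 0.092, -0.994]]
contact_force: [-0.7, -0.2, -0.8]
grip_width: 0.21
```

>>> jog_arm([
  {"x": 0,"y": 0,"z": 0.004,"yaw": 0,"jaw": 0.005},
  {"x": 0,"y": 0,"z": 0.003,"yaw": 0,"jaw": 0.005},
])

```text
t: 30.78
ee_pos: [0.4281, -0.4218, 0.0372]
ee_rot: [[0.996, -0.078, 0.053], [-0.072, -0.993, -0.098], [0.061, 0.094, -0.994]]
contact_force: [1.0, 3.2, 2.8]
grip_width: 0.206
```

It has touched down with light contact. I'll lower slightly more, open and withdraw.

>>> jog_arm([
  {"x": 0,"y": 0,"z": 0.003,"yaw": 0,"jaw": 0.005},
  {"x": 0,"y": 0,"z": 0,"yaw": 0,"jaw": 0.03},
  {"x": 0,"y": 0,"z": 0,"yaw": 0,"jaw": 0.06},
  {"x": 0,"y": 0,"z": 0,"yaw": 0,"jaw": 0.06},
  {"x": 0,"y": 0,"z": -0.001,"yaw": 0,"jaw": 0.07},
  {"x": 0,"y": 0,"z": -0.03,"yaw": 0,"jaw": 0.07},
  {"x": 0,"y": 0,"z": -0.05,"yaw": 0,"jaw": 0.07},
  {"x": 0,"y": 0,"z": -0.05,"yaw": 0,"jaw": 0.07},
  {"x": 0,"y": 0,"z": -0.05,"yaw": 0,"jaw": 0.07},
])

```text
t: 31.9
ee_pos: [0.4173, -0.4032, 0.2163]
ee_rot: [[0.996, -0.078, 0.05], [-0.073, -0.993, -0.095], [0.057, 0.091, -0.994]]
contact_force: [0.0, -0.6, -0.0]
grip_width: 0.754
```

```bash
python3 - <<'E'
from h import *
rep()
p,a=shot('wrist','wf.png');q,b=shot('top','tf.png')
t0=cv2.imread('pics/t0.png')
def blob(im,pp,x0,x1,y0,y1,z,th=110):
    m=(im.min(2)>th).astype(np.uint8)[y0:y1,x0:x1];cs,_=cv2.findContours(m,cv2.RETR_EXTERNAL,cv2.CHAIN_APPROX_NONE)
    c=max(cs,key=cv2.contourArea)[:,0]+[x0,y0];P=np.array([onz(pp,u,v,z)[:2] for u,v in c],np.float32);return cv2.minAreaRect(P)
print('spanner top cam',blob(b,q,385,445,150,288,.019))
print('spanner wrist',blob(a,p,200,440,0,290,.019))
for n,(x0,x1,y0,y1) in dict(timer=(222,262,240,275),bottle=(232,280,128,175),dropper=(322,345,128,155)).items():
    print(n,np.abs(b[y0:y1,x0:x1].astype(int)-t0[y0:y1,x0:x1]).mean().round(2))
E
```

```text
t 31.90 tcp [ 0.4173 -0.4032  0.2163] ax -4.17 tilt [ 0.0498 -0.095 ] ring [ 0.5468 -0.4146  0.2017] slopes x,y [0.0569 0.091 ] F [ 0.  -0.6 -0. ] T [0.12 0.17 0.03] w 0.754
shift to nut (tool) [ 0.0019 -0.2085 -0.019 ]
spanner top cam ((0.5212740898132324, -0.43101128935813904), (0.1327522248029709, 0.05951701104640961), 0.49039414525032043)
spanner wrist ((0.4713424742221832, -0.42530912160873413), (0.05901876837015152, 0.2378985732793808), 86.5338134765625)
timer 1.47
bottle 2.29
dropper 2.3
```

```bash
python3 -c "
from workcell import env
print(env.sign_off())"
```

```text
the job is handed in; nothing more can be done
None
```

The nut is tightened to its stop as far as I can measure, the spanner is lying on the worktop to the right of the cell, and the job is handed in. It took about 32 s of the 72 s allowed.

**Tightening:** I made two strokes of about 60° each, then a regrip with a check push and a reseat with a second one.
- **Position:** at the last check the nut's edges gave about 150° (± 1.5°), and the stop is at 150.1°.
- **Firmness:** the nut's near edge read 89.7° at 38 N and 90.1° at 12 N, so it did not move as the force rose.

**Spanner:** its outline measures 59 × 238 mm from the wrist camera (the real one is 58 × 233 mm), so it is lying flat. Its ring is roughly 10 cm clear of the cell's base plate. In the top view the outline came out cut short at 133 mm; I did not look into why, and went by the wrist view.

**Bystanders:** around the timer and both bottles, the before and after top pictures differ only by about noise level.

**What went wrong or disagreed:**
- **Jammed lift:** the ring stuck on the nut during the second lift and slipped in the grip. I pressed it back down onto the nut and regripped lower.
- **Tool tilt:** the tool crept to about 6° of tilt over the job.
- **Handle past its play:** under load the handle read 4–7° beyond the spanner's 6° of play, probably because the ring was cocked on the nut. In the 38 N push the handle was probably also touching the left cheek, so the cheek may have taken some of that force.
- **Nut angle scatter:** the nut's edge readings varied by 2–3° with the viewing angle. At one point that looked like slight loosening, so I reseated and pushed again.

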